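# Make up a sound set of drawer pulls on the varnishing rack

### The arm

A 6-joint arm with a two-finger parallel gripper is mounted at the origin on a cart in front of the work surface, level with it; the furniture and walls round the work are solid. World frame = base frame: x ahead of the robot, y to its left, z up, the work surface at z = 0. Lengths are in m, angles in degrees, forces in N, time in s.
With the tool pointing down it reaches from about 0.4 to 0.825 m from the base axis. Payload 7 kg.
Tool frame: the origin (TCP) lies midway between the tips of the shut fingers; the grasp point (between the pads) lies 19 mm behind it (grip_depth is the distance from the TCP to the grasp point, in m); z points along the fingers, y is the direction in which the jaws open and shut (so a half turn about z gives the same grasp; the last joint's range is limited). The gripper opens to 88 mm and grips with 3 to 60 N. Pads are 19 mm wide; open, the fingers measure 130 mm over their backs; the gripper's body (78 mm by 193 mm) begins 47 mm behind the grasp point.
Start: joints at [82.225, 20.546, 0.682, 0, -70.136, -16.507], TCP at [0.278, 0.615, 0.227] pointing down, gripper open.
Joint ranges: [-176.03, 176.03], [-82.01, 121.73], [-58.28, 71.71], [-173.87, 95.51], [-174.79, -0.11], [-173.66, 173.66]. Speed limits (degrees/s): [136.94, 136.94, 172.46, 180, 180, 180].

### API

Orientations are given as [roll, pitch, yaw] about the fixed x, y, z axes, in that order (R = Rz(yaw) Ry(pitch) Rx(roll)).
In Python, from plant import * gives the robot as it stands.
- The arm moves only by the shell command python3 -m inch 'ROWS'. ROWS is JSON, a list of rows, each an object of numbers: "ax", "ay", "az": the turn, a rotation vector about the tool's x, y, z in degrees; "dx", "dy", "dz": the shift along the tool's x, y, z in mm; "fingers": the finger opening in mm, from 0 to 87.6. In form: [{"ax": .., "ay": .., "az": .., "dx": .., "dy": .., "dz": .., "fingers": ..}, ...]. A call has 1 to 8 rows; each row is the pose to reach, as a shift and turn from the pose commanded when the call began, along the tool's axes at that moment; what a row does not reach only later rows make up. A row lasts 1/8 s, in which the tool goes at most 62.5 mm and 10.7 degrees, less where a joint would pass 70% of its speed; a pose out of reach is approached as far as the arm can. A call with a gripper value outside its range is refused whole. The fingers move at their own pace and stop on an object; the grip force is fixed at half the most. Time passes only in rows, so rows that repeat a pose let the fingers close. It gives the time, the measured TCP pose, the force and the opening at its end, in the units of the state.
- get_obs(): the state, without advancing time (a new reading comes with each control period).
- snapshot(name): name is "scene" or "side" or "wrist"; returns a dict with "image" (400x640x3 uint8, red, green, blue), "fx", "fy", "cx", "cy" (pixels), "rvec" (rotation vector, rad) and "tvec" (3), from world to camera coordinates, as OpenCV has them. Camera axes: x right, y down, z forward; pixel columns grow to the right and rows downward; lengths in m; the calibration is good to about 2 mm. A picture is of the moment at which its call begins. There is no depth.
- close_job(): hands the job in, once; it reports no verdict.
Trained networks look in the newest picture that a camera, given by its name, has taken for a name from the list of things; names that differ only in an ending like _2 or _b are one class to them, and where a whole thing is asked for, a point or a joint stands for the part that bears it (a point fixed in the world has none). Each returns a list of dicts, best first, with "score" (0 to 1); they miss things now and then, are a little off and sometimes report something else, mostly with a low value. They report only what shows in the picture. A call takes as long as a camera call. They do not tell look-alikes from the thing itself.
- search_frame(target, camera): "bbox" ([centre column, centre row, width, height] in pixels, round what is visible of it).
- trace(target, camera): "mask" (400x640 bool, what is visible of it) and "bbox" ([centre column, centre row, width, height] in pixels, round what is visible of it).
- landmark_of(target, camera): "position" ([column, row] in pixels: a listed point, or the origin of a listed thing).
The state is a dict: "clock": time; "joint_pos": joint angles; "qvel": joint speeds; "tau": joint torques, N m; "tool_pos": TCP position; "orientation": TCP orientation; "force": force on the tool from outside, world axes, zero at the start; "moment": the same for the moment, N m; "opening": finger opening in m.
Only numpy, scipy, OpenCV 4.12 (cv2) and the standard library are available. Lean on these libraries where they do the work, as an engineer would, in place of code of your own. Each camera call takes 0.05 s, during which the arm holds its last target.

### The job

Get the wooden drawer pulls ready for varnishing: pick the faulty ones (too short, split or broken) out of the rack and put them in the white scrap tub, and take every pull that stands on edge in the dust box - its clear flap springs shut, so hold it open with your hand or wrist while you reach in behind it - and settle each in an empty seat of the rack so that it lies still on its flat side instead of rocking on its round back. Every sound pull must end flat side down in a seat of its own between the cleats, lying across both rails and centred on them, and the flap must be shut again.

Things in the scene. Friction and masses are not known exactly. Their poses are not given: they have to be found in the camera images.
- rack: fixed varnishing rack: wooden base board 300 x 70 x 12 mm, two rails along its x (outer faces at y = +-15 mm) with seven cross cleats 5 mm high that part six seats, 44 mm apart. Pulls lie across both rails, length along the rack's y, ends hanging free. Origin: centre of the underside; x along the row, z up
- seat_1 (a point): centre of seat 1 of the rack, on the seat's floor (top of the rails), 30 mm above the bench. The seat is 38 mm wide along x between the feet of its cleats, 41 mm at their tops; axes as the rack's
- seat_2 (a point): centre of seat 2 of the rack, on the seat's floor (top of the rails), 30 mm above the bench. The seat is 38 mm wide along x between the feet of its cleats, 41 mm at their tops; axes as the rack's
- seat_3 (a point): centre of seat 3 of the rack, on the seat's floor (top of the rails), 30 mm above the bench. The seat is 38 mm wide along x between the feet of its cleats, 41 mm at their tops; axes as the rack's
- seat_4 (a point): centre of seat 4 of the rack, on the seat's floor (top of the rails), 30 mm above the bench. The seat is 38 mm wide along x between the feet of its cleats, 41 mm at their tops; axes as the rack's
- seat_5 (a point): centre of seat 5 of the rack, on the seat's floor (top of the rails), 30 mm above the bench. The seat is 38 mm wide along x between the feet of its cleats, 41 mm at their tops; axes as the rack's
- seat_6 (a point): centre of seat 6 of the rack, on the seat's floor (top of the rails), 30 mm above the bench. The seat is 38 mm wide along x between the feet of its cleats, 41 mm at their tops; axes as the rack's
- dust_box: fixed plywood box with a sloped clear flap, 154 (x) x 252 (y) x 149 mm. Origin: centre of its underside; low front at -x. Inside: floor 6 mm above the bench, x = -71 to +69, y = -120 to +120 mm. Front wall 32, back wall (outer face x = +77) 144 mm high; side walls follow the flap's slope, so a broad hand must be turned along the box's y to go in between them. Nothing above the box.
- flap_hinge (a point): middle of the flap's hinge axis, at x = -75 mm, z = 34 mm in the dust box's frame; the axis runs along the box's y; axes as the box's. Flap: clear plate 190 mm long from the hinge, 250 mm wide, 4 mm thick; shut, it slopes up from the hinge at 38 degrees to just over the back wall
- flap_lip (a point): middle of the top edge of the pull lip on the flap's upper end (moves with the flap): an aluminium strip 200 mm wide, 4 mm thick, 42 mm high with a 10 mm rolled top edge. With the flap shut it stands upright, foot at x = +75, z = 151 mm, top at z = 193 mm in the box's frame, with free air behind it (+x) for fingertips to pull it toward the front (-x)
- flap (a joint): opening angle of the flap, rad: 0 shut, 0.91 upright, 1.45 fully open (leaning 31 degrees past upright over the front, away from the box). A spring of 0.10 to 0.30 N m shuts it in about half a second unless something holds it; it leans on whatever hand or wrist stands between it and the box
- good_1: half-round drawer pull of pale wood, 56 mm long, 30 mm wide, 17 mm high: flat underside, 2 mm flanks, then a round back of 15 mm radius. Origin: centre of the flat underside; y along its length, z out of the middle of the round back. A sound one, starting in one of the rack's seats.
- good_2: half-round drawer pull of pale wood, 56 mm long, 30 mm wide, 17 mm high: flat underside, 2 mm flanks, then a round back of 15 mm radius. Origin: centre of the flat underside; y along its length, z out of the middle of the round back. A sound one, starting in one of the rack's seats.
- good_3: half-round drawer pull of pale wood, 56 mm long, 30 mm wide, 17 mm high: flat underside, 2 mm flanks, then a round back of 15 mm radius. Origin: centre of the flat underside; y along its length, z out of the middle of the round back. A sound one, starting in one of the rack's seats.
- odd_1: faulty pull of the same wood and section, sawn too short: 38 mm long; starts in a seat of the rack; may be absent. Origin: centre of its flat underside; y along its length, z up
- odd_2: faulty pull 56 mm long with one corner split off: its last 24 mm at the +y end is only 14 mm wide (x = -15 to -1 mm), the rest is whole; starts in a seat of the rack; may be absent. Origin: centre of the whole pull's flat underside; y along its length, z up
- odd_3: faulty pull of the same wood and section, its +y end broken off slanting: 38 mm long on its -x side, 46 mm on its +x side (ends at y = -21 and y = +17 to +25 mm); starts in a seat of the rack; may be absent. Origin on the flat underside; y along its length, z up
- spare_1: sound pull, shape and axes as good_1. Starts in the dust box, on edge in the front one of three slots (slot centre 28 mm behind the hinge), flat side facing the box's front (-x), length along the box's y; ribs 14 mm high hold the middle 40 mm of its length, its ends stand free, so it can be gripped by its ends from above. May be absent
- spare_2: sound pull, shape and axes as good_1. Starts in the dust box, on edge in the middle one of three slots (slot centre 60 mm behind the hinge), flat side facing the box's front (-x), length along the box's y; ribs 14 mm high hold the middle 40 mm of its length, its ends stand free, so it can be gripped by its ends from above. May be absent
- spare_3: sound pull, shape and axes as good_1. Starts in the dust box, on edge in the rear one of three slots (slot centre 92 mm behind the hinge), flat side facing the box's front (-x), length along the box's y; ribs 14 mm high hold the middle 40 mm of its length, its ends stand free, so it can be gripped by its ends from above. May be absent
- scrap_tub: loose open white plastic tub for scrap, 82 (x) x 116 (y) x 42 mm high, floor 2 mm thick, inside about 60 x 82 mm; origin: centre of its underside, z up
Mind the look-alikes: they are no part of the job. Leave any pink or yellow look-alike of the odd_2 alone.

How it is judged (in metres and radians):
At the end, for the whole second after the job is handed in: Sound pulls at rest in rack seats: flat side down (tilt < 0.1 rad), height within 3 mm of the seat floor, length within 0.25 rad of the rack's y, centre within 14 mm of the seat's. Faulty pulls inside the upright tub, origins below 56 mm in it. Flap shut (< 0.06 rad) ((horizontal distance between good_1 and seat_1 below 0.014 m or horizontal distance between good_1 and seat_2 below 0.014 m or horizontal distance between good_1 and seat_3 below 0.014 m or horizontal distance between good_1 and seat_4 below 0.014 m or horizontal distance between good_1 and seat_5 below 0.014 m or horizontal distance between good_1 and seat_6 below 0.014 m) and z of good_1 in the frame of rack between 0.027 and 0.0335 m and angle between each of good_1, good_2, good_3, spare_1, spare_2, spare_3's own z axis and vertical below 0.1 rad and angle between the y axis of each of good_1, good_2, good_3, spare_1, spare_2, spare_3 and the y axis of rack, either way round below 0.25 rad and linear speed of each of good_1, good_2, good_3, spare_1, spare_2, spare_3 below 0.01 m/s and (horizontal distance between good_2 and seat_1 below 0.014 m or horizontal distance between good_2 and seat_2 below 0.014 m or horizontal distance between good_2 and seat_3 below 0.014 m or horizontal distance between good_2 and seat_4 below 0.014 m or horizontal distance between good_2 and seat_5 below 0.014 m or horizontal distance between good_2 and seat_6 below 0.014 m) and z of good_2 in the frame of rack between 0.027 and 0.0335 m and (horizontal distance between good_3 and seat_1 below 0.014 m or horizontal distance between good_3 and seat_2 below 0.014 m or horizontal distance between good_3 and seat_3 below 0.014 m or horizontal distance between good_3 and seat_4 below 0.014 m or horizontal distance between good_3 and seat_5 below 0.014 m or horizontal distance between good_3 and seat_6 below 0.014 m) and z of good_3 in the frame of rack between 0.027 and 0.0335 m and (horizontal distance between spare_1 and seat_1 below 0.014 m or horizontal distance between spare_1 and seat_2 below 0.014 m or horizontal distance between spare_1 and seat_3 below 0.014 m or horizontal distance between spare_1 and seat_4 below 0.014 m or horizontal distance between spare_1 and seat_5 below 0.014 m or horizontal distance between spare_1 and seat_6 below 0.014 m) and z of spare_1 in the frame of rack between 0.027 and 0.0335 m and (horizontal distance between spare_2 and seat_1 below 0.014 m or horizontal distance between spare_2 and seat_2 below 0.014 m or horizontal distance between spare_2 and seat_3 below 0.014 m or horizontal distance between spare_2 and seat_4 below 0.014 m or horizontal distance between spare_2 and seat_5 below 0.014 m or horizontal distance between spare_2 and seat_6 below 0.014 m) and z of spare_2 in the frame of rack between 0.027 and 0.0335 m and (horizontal distance between spare_3 and seat_1 below 0.014 m or horizontal distance between spare_3 and seat_2 below 0.014 m or horizontal distance between spare_3 and seat_3 below 0.014 m or horizontal distance between spare_3 and seat_4 below 0.014 m or horizontal distance between spare_3 and seat_5 below 0.014 m or horizontal distance between spare_3 and seat_6 below 0.014 m) and z of spare_3 in the frame of rack between 0.027 and 0.0335 m and x of odd_1 in the frame of scrap_tub between -0.036 and 0.036 m and y of odd_1 in the frame of scrap_tub between -0.053 and 0.053 m and z of odd_1 in the frame of scrap_tub between -0.002 and 0.056 m and linear speed of each of odd_1, odd_2, odd_3 below 0.02 m/s and x of odd_2 in the frame of scrap_tub between -0.036 and 0.036 m and y of odd_2 in the frame of scrap_tub between -0.053 and 0.053 m and z of odd_2 in the frame of scrap_tub between -0.002 and 0.056 m and x of odd_3 in the frame of scrap_tub between -0.036 and 0.036 m and y of odd_3 in the frame of scrap_tub between -0.053 and 0.053 m and z of odd_3 in the frame of scrap_tub between -0.002 and 0.056 m and angle between scrap_tub's own z axis and vertical below 0.15 rad and value of joint flap below 0.06 rad); the robot touches nothing.
Of odd_1, odd_2, odd_3 only 2 to 3 are there at a start; the rules pass over those that are not, and their reading is None.
Of spare_1, spare_2, spare_3 only 2 to 3 are there at a start; the rules pass over those that are not, and their reading is None.
At some moment in a run one of scrap_tub may be knocked a few centimetres aside while the robot is not near it.
It also fails if it takes over 210 s, if anything falls off the work surface, if the arm or the gripper's body presses on something with over 40 N, if the wrist force passes 120 N, or if a joint passes its speed limit or range.

## Working session

There is one attempt and no reset: what is moved stays moved. The work goes in short steps, Python scripts to look and compute and a shell command to move; the robot and the scene stay as the last step left them, time stands still between calls to the robot, and variables do not carry over. Pictures are saved under pics/ and viewed, and the job is handed in when it is done.

```bash
ls -la; mkdir -p pics
python3 - <<'E'
from plant import *
import cv2
o=get_obs(); print(o)
for n in ["scene","side","wrist"]:
    s=snapshot(n); cv2.imwrite(f"pics/a_{n}.png",s["image"][:,:,::-1]); print(n,s["fx"],s["fy"],s["cx"],s["cy"],s["rvec"],s["tvec"])
E
```

```text
total 12
drwxr-xr-x  3 agent agent 4096 Dec  6 17:48 .
drwxr-xr-x 23 root  root  4096 Dec  6 17:48 ..
drwxr-xr-x  2 agent agent 4096 Dec  6 17:48 pics
{'clock': 0.0, 'joint_pos': array([ 8.22259515e+01,  2.05910671e+01,  6.36026301e-01, -2.02310943e-02,
       -7.01368528e+01, -1.65070106e+01]), 'qvel': array([ 0.00246962, -0.05081407,  0.00686154, -0.06040853,  0.09511538,
       -0.00022006]), 'tau': array([-1.28293336e-04, -5.82719064e+01,  2.93063235e+01,  6.99720696e+00,
        7.16366252e-03, -1.52031243e-04]), 'tool_pos': array([0.27739208, 0.61484547, 0.22564361]), 'orientation': array([ 1.79906490e+02, -7.87760822e-03, -2.42879419e+01]), 'force': array([ 0.28583881,  0.40144838, -0.06473199]), 'moment': array([-0.00759917,  0.01216112, -0.04023063]), 'opening': 0.08746880350302247}
scene 514.9672959986083 514.9672959986083 309.8520267939241 210.1835488893889 [ 2.22293349 -1.19870049  0.40608954] [-0.28591527  0.40841406  1.06658466]
side 508.79027587861435 508.79027587861435 323.6950196970824 193.77253383867767 [ 2.03875041 -1.07161088  0.49679022] [-0.28432295  0.37265271  0.95262085]
wrist 330.57766224518105 330.57766224518105 323.02143744097987 206.07986007795336 [-1.61348171  2.4960205   0.34467531] [ 0.67441394 -0.03249103  0.38996551]
```

View pics/a_scene.png

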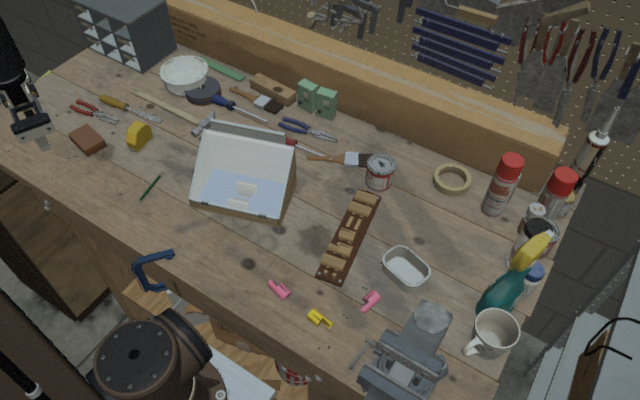

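View pics/a_side.png

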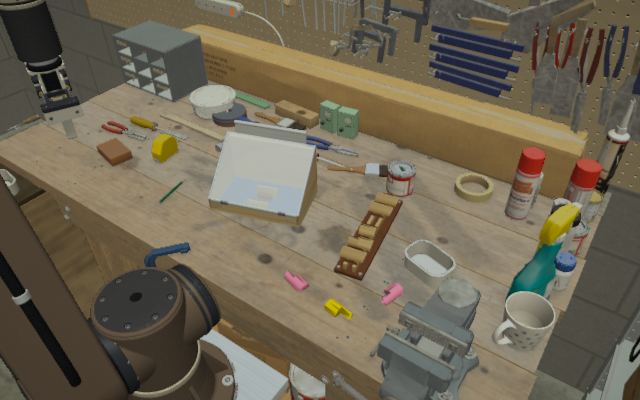

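View pics/a_wrist.png

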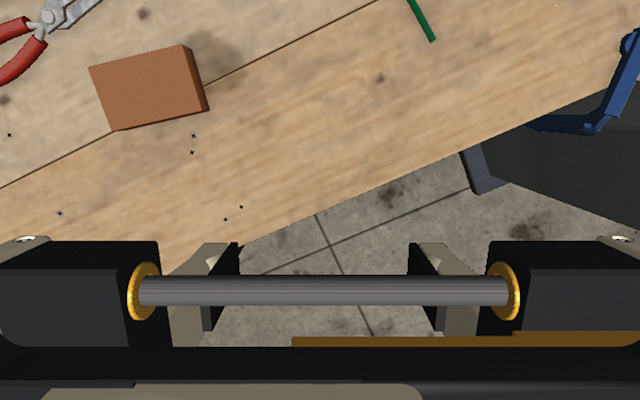

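The scene shows the dust box at about (243,170), the rack at (350,237), the white tub at (407,266), and the pink and yellow look-alikes near the front edge at (278,289), (370,300) and (319,319). I'll localise these next.

```bash
cat > h.py <<'E'
from plant import *
import numpy as np, cv2
from scipy.spatial.transform import Rotation as Rn
def KRt(s):
    K=np.array([[s["fx"],0,s["cx"]],[0,s["fy"],s["cy"]],[0,0,1]]);R=cv2.Rodrigues(np.array(s["rvec"]))[0];return K,R,np.array(s["tvec"]).reshape(3)
def proj(s,P):
    K,R,t=KRt(s);return cv2.projectPoints(np.atleast_2d(np.array(P,float)),np.array(s["rvec"]),np.array(s["tvec"]),K,None)[0][:,0]
def onz(s,px,z):
    K,R,t=KRt(s);C=-R.T@t;d=R.T@np.linalg.inv(K)@np.array([px[0],px[1],1.]);return C+d*(z-C[2])/d[2]
def tri(s1,p1,s2,p2):
    A=[KRt(s1)[0]@np.c_[KRt(s)[1],KRt(s)[2]] if 0 else KRt(s)[0]@np.c_[KRt(s)[1],KRt(s)[2]] for s in(s1,s2)]
    X=cv2.triangulatePoints(A[0],A[1],np.array(p1,float).reshape(2,1),np.array(p2,float).reshape(2,1))[:,0];return X[:3]/X[3]
def save(s,name,crop=None,f=1):
    im=s["image"][:,:,::-1]
    if crop: im=im[crop[1]:crop[3],crop[0]:crop[2]]
    cv2.imwrite("pics/"+name+".png",cv2.resize(im,None,fx=f,fy=f,interpolation=cv2.INTER_CUBIC))
def pose():
    o=get_obs();R=Rn.from_euler('xyz',o["orientation"],degrees=True);return np.array(o["tool_pos"]),R
def to(p,rpy):
    """shift mm in tool axes, rotvec deg in tool axes"""
    P,R=pose();T=Rn.from_euler('xyz',rpy,degrees=True)
    return np.round(R.inv().apply(np.array(p)-P)*1000,1),np.round(np.degrees((R.inv()*T).as_rotvec()),2)
E
python3 - <<'E'
from h import *
S={n:snapshot(n) for n in("scene","side")}
for n,s in S.items(): K,R,t=KRt(s); print(n,-R.T@t)
Z={"rack":0,"dust_box":0,"scrap_tub":0,"flap_hinge":.034,"flap_lip":.193,"good_1":.03,"odd_1":.03,"odd_2":.03,"odd_3":.03,"spare_1":.02,**{f"seat_{i}":.03 for i in range(1,7)}}
for k,z in Z.items():
    for n,s in S.items():
        for r in landmark_of(k,n)[:8]: print(k,n,round(r["score"],2),np.round(r["position"],1),np.round(onz(s,r["position"],z),3))
s=S["scene"];save(s,"b_rack",(300,180,440,300),5)
s=S["side"];save(s,"b_rack2",(325,180,465,300),5)
save(S["scene"],"b_box",(180,110,310,230),5)
E
```

```text
scene [-0.11846219 -0.42752329  1.09057002]
side [-0.24590709 -0.52838779  0.88743006]
rack scene 0.75 [348.  238.3] [ 0.566 -0.087  0.   ]
rack scene 0.51 [406.4 270.7] [ 0.561 -0.256  0.   ]
rack side 0.66 [386.7 202.3] [ 0.71 -0.06  0.  ]
rack side 0.59 [372.1 233.1] [ 0.584 -0.089  0.   ]
rack side 0.24 [270.1 122.6] [0.853 0.465 0.   ]
dust_box scene 0.8 [243.8 198.5] [0.524 0.22  0.   ]
dust_box side 0.75 [265.7 200.3] [0.532 0.216 0.   ]
scrap_tub scene 0.56 [405.  270.1] [ 0.561 -0.253  0.   ]
scrap_tub side 0.6 [425.8 268.5] [ 0.551 -0.254  0.   ]
flap_hinge scene 0.6 [234.7 207.1] [0.468 0.202 0.034]
flap_hinge side 0.85 [249.9 207.4] [0.458 0.203 0.034]
flap_hinge side 0.23 [372.2 235.1] [ 0.546 -0.11   0.034]
flap_lip scene 0.94 [244.7 123.9] [0.606 0.255 0.193]
flap_lip scene 0.27 [334.4 263. ] [ 0.377 -0.155  0.193]
flap_lip side 0.83 [269.3 126.2] [0.599 0.24  0.193]
good_1 scene 0.77 [332.5 258.8] [ 0.474 -0.096  0.03 ]
good_1 scene 0.76 [358.4 209.1] [ 0.642 -0.071  0.03 ]
good_1 scene 0.5 [363.5 197.6] [ 0.683 -0.063  0.03 ]
good_1 scene 0.41 [345.6 236.6] [ 0.548 -
[... 5095 characters left out ...]
t_5 side 0.57 [353.3 257.1] [ 0.462 -0.109  0.03 ]
seat_6 scene 0.91 [336.2 263. ] [ 0.469 -0.109  0.03 ]
seat_6 scene 0.72 [344.8 237.9] [ 0.544 -0.089  0.03 ]
seat_6 scene 0.7 [368.4 195.5] [ 0.697 -0.07   0.03 ]
seat_6 scene 0.65 [358.9 209.3] [ 0.642 -0.073  0.03 ]
seat_6 scene 0.39 [245.4 196.2] [0.515 0.203 0.03 ]
seat_6 scene 0.22 [347.4 239.4] [ 0.544 -0.096  0.03 ]
seat_6 side 0.92 [377.5 221.5] [ 0.599 -0.094  0.03 ]
seat_6 side 0.85 [387.1 202.4] [ 0.678 -0.077  0.03 ]
seat_6 side 0.76 [360.6 241.3] [ 0.516 -0.096  0.03 ]
seat_6 side 0.71 [368.3 234.2] [ 0.547 -0.098  0.03 ]
seat_6 side 0.58 [379.6 214.6] [ 0.625 -0.085  0.03 ]
seat_6 side 0.57 [353.3 257.1] [ 0.462 -0.109  0.03 ]
```

View pics/b_rack.png

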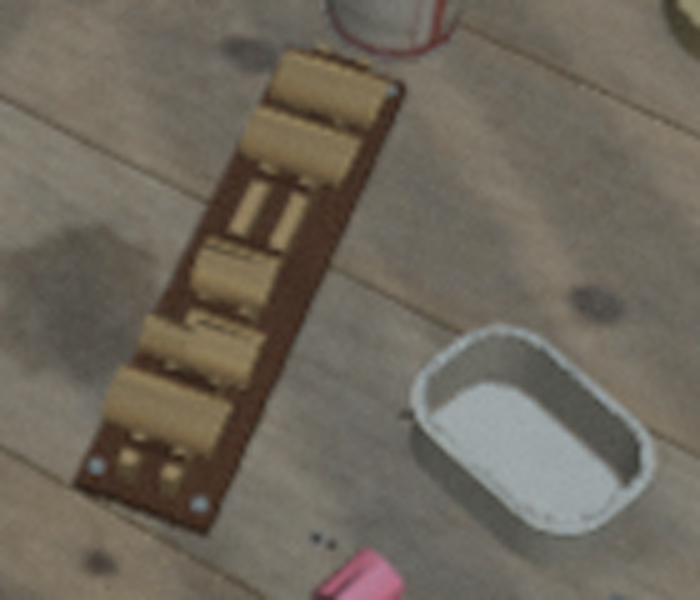

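View pics/b_rack2.png

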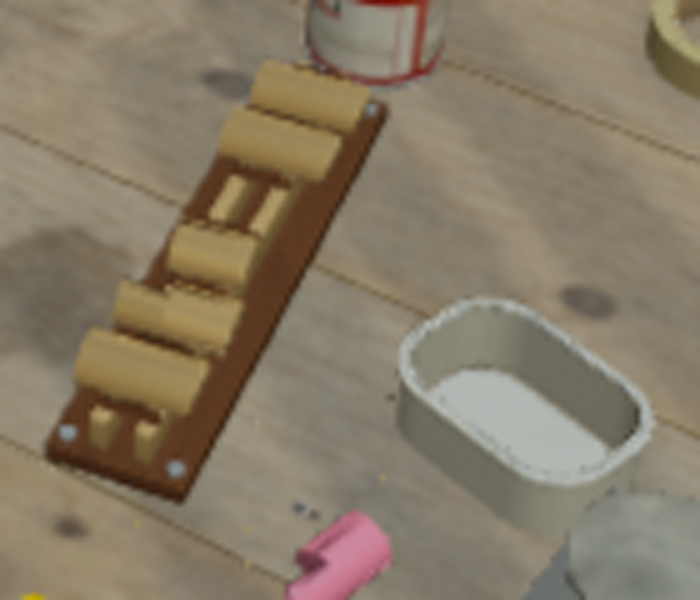

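View pics/b_box.png

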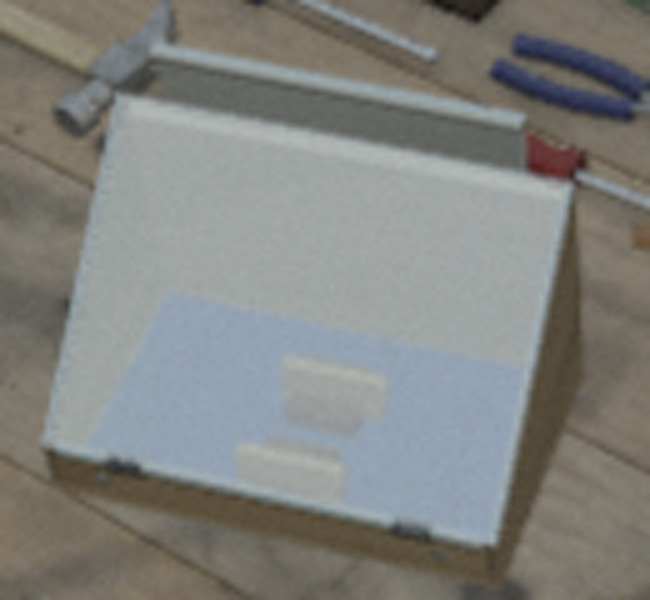

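In the enlarged crops, the front-to-back seats hold:

| Seat (front to back) | Crop pixel | Contents |
|---|---|---|
| 1 | (168,410) | whole pull |
| 2 | (205,345) | split-corner pull (faulty) |
| 3 | (235,275) | short pull (faulty) |
| 4 | (270,215) | empty |
| 5 | (303,145) | whole pull |
| 6 | (330,88) | whole pull |

The box shows two spares, at (290,470) and (335,385). Next I'll fit poses and move the wrist camera over the rack.

```bash
cat >> h.py <<'E'
from scipy.optimize import least_squares
def fit(obs,x0):
    """obs: list of (snap,px,localpt); planar pose x,y,yaw"""
    def f(v):
        c,s=np.cos(v[2]),np.sin(v[2]);r=[]
        for sn,px,L in obs:
            r+=list(proj(sn,[v[0]+c*L[0]-s*L[1],v[1]+s*L[0]+c*L[1],L[2]])[0]-px)
        return r
    q=least_squares(f,x0,loss='soft_l1',f_scale=2);return q.x,np.round(np.array(f(q.x)).reshape(-1,2),1)
def w(v,L):
    c,s=np.cos(v[2]),np.sin(v[2]);L=np.atleast_2d(L);return np.c_[v[0]+c*L[:,0]-s*L[:,1],v[1]+s*L[:,0]+c*L[:,1],L[:,2]]
E
python3 - <<'E'
from h import *
S={n:snapshot(n) for n in("scene","side","wrist")}
K,R,t=KRt(S["wrist"]);C=-R.T@t;P,T=pose();print("cam in tool mm",T.inv().apply(C-P)*1000,"axis",T.inv().apply(R[2]),"right",T.inv().apply(R[0]))
a,b=S["scene"],S["side"]
sc=lambda x,y:(300+x/5,180+y/5); sd=lambda x,y:(325+x/5,180+y/5)
obs=[(a,sc(78,482),(-.15,.035,.012)),(a,sc(208,522),(-.15,-.035,.012)),(a,sc(405,86),(.15,-.035,.012)),
(b,sd(48,447),(-.15,.035,.012)),(b,sd(182,488),(-.15,-.035,.012)),(b,sd(387,105),(.15,-.035,.012))]
v,r=fit(obs,[.57,-.09,.2]);print("rack",v,np.degrees(v[2]));print(r)
print(np.round(w(v,[[-.11+.044*i,0,.03] for i in range(6)]),4))
bx=lambda x,y:(180+x/5,110+y/5)
# flap: hinge-side corners (x-75,y±125,z34), upper corners lip top ends y±100 z.193
obs=[(a,bx(45,443),(-.077,.125,.036)),(a,bx(495,543),(-.077,-.125,.036)),(a,bx(155,46),(.075,.1,.193)),(a,bx(525,120),(.075,-.1,.193))]
v,r=fit(obs,[.53,.217,.3]);print("box",v,np.degrees(v[2]));print(r)
print(to([.52,-.09,.38],[180,0,11]))
E
```

```text
cam in tool mm [ 7.40499148e+01  4.36075276e-02 -1.57926356e+02] axis [-2.71611749e-01 -4.70486092e-04  9.62406794e-01] right [9.01205280e-04 9.99999318e-01 7.43203101e-04]
rack [ 0.57346246 -0.0889004   0.18165781] 10.408226105209168
[[-0.3 -0.2]
 [ 0.9  1.7]
 [ 0.8 -0.7]
 [-1.3 -0.7]
 [ 0.2  0.4]
 [-0.3 -0.8]]
[[ 0.4653 -0.1088  0.03  ]
 [ 0.5085 -0.1008  0.03  ]
 [ 0.5518 -0.0929  0.03  ]
 [ 0.5951 -0.0849  0.03  ]
 [ 0.6384 -0.077   0.03  ]
 [ 0.6817 -0.069   0.03  ]]
box [0.53265606 0.22230359 0.30367145] 17.399092655075062
[[ 0.1  0.5]
 [-0.1  1. ]
 [-0.  -0.8]
 [ 0.  -0.9]]
(array([ 511. ,  543.2, -153.5]), array([  0.  ,   0.  , -35.28]))
```

```bash
python3 -m inch '[{"dx":20,"dy":20,"dz":-50},{"dx":60,"dy":60,"dz":-100,"az":-5},{"dx":95,"dy":95,"dz":-140,"az":-10},{"dx":130,"dy":135,"dz":-153,"az":-15},{"dx":165,"dy":175,"dz":-153,"az":-20},{"dx":200,"dy":215,"dz":-153,"az":-25},{"dx":240,"dy":255,"dz":-153,"az":-30},{"dx":280,"dy":295,"dz":-153,"az":-35}]'; python3 -c "
from h import *
print(to([.50,-.10,.38],[180,0,10.4]))"
```

```text
(array([ 496.9,  560.5, -153.5]), array([  0.  ,   0.  , -34.68]))$[0]: bad value
```

```bash
python3 -m inch '[{"ax":0,"ay":0,"az":0,"dx":20,"dy":20,"dz":-50,"fingers":80},{"ax":0,"ay":0,"az":-5,"dx":60,"dy":60,"dz":-90,"fingers":80},{"ax":0,"ay":0,"az":-10,"dx":95,"dy":100,"dz":-125,"fingers":80},{"ax":0,"ay":0,"az":-15,"dx":130,"dy":140,"dz":-153,"fingers":80},{"ax":0,"ay":0,"az":-20,"dx":170,"dy":180,"dz":-153,"fingers":80},{"ax":0,"ay":0,"az":-25,"dx":210,"dy":225,"dz":-153,"fingers":80},{"ax":0,"ay":0,"az":-30,"dx":250,"dy":265,"dz":-153,"fingers":80},{"ax":0,"ay":0,"az":-35,"dx":290,"dy":310,"dz":-153,"fingers":80}]'; python3 -c "
from h import *
print(to([.50,-.10,.38],[180,0,10.4]))"
```

```text
clock: 3.0
tool_pos: [0.4147, 0.2117, 0.3799]
orientation: [-180.0, -0.0, 10.9]
force: [1.2, -0.1, -0.7]
opening: 0.0801
(array([ 2.480e+01,  3.222e+02, -3.000e-01]), array([-0.03, -0.05,  0.51]))
```

```bash
python3 -c "
from h import *
s=snapshot('wrist');save(s,'c_box')
import pickle;pickle.dump(s,open('c_box.pkl','wb'))"
python3 -m inch '[{"ax":0,"ay":0,"az":0,"dx":5,"dy":50,"dz":0,"fingers":80},{"ax":0,"ay":0,"az":0.5,"dx":10,"dy":100,"dz":0,"fingers":80},{"ax":0,"ay":0,"az":0.5,"dx":15,"dy":160,"dz":0,"fingers":80},{"ax":0,"ay":0,"az":0.5,"dx":20,"dy":215,"dz":0,"fingers":80},{"ax":0,"ay":0,"az":0.5,"dx":25,"dy":270,"dz":0,"fingers":80},{"ax":0,"ay":0,"az":0.5,"dx":25,"dy":322,"dz":0,"fingers":80},{"ax":0,"ay":0,"az":0.5,"dx":25,"dy":322,"dz":0,"fingers":80}]'; python3 -c "
from h import *
s=snapshot('wrist');save(s,'c_rack')
import pickle;pickle.dump(s,open('c_rack.pkl','wb'))"
```

```text
clock: 3.92
tool_pos: [0.4989, -0.1012, 0.3791]
orientation: [180.0, 0.1, 9.9]
force: [-0.0, 0.4, -0.4]
opening: 0.08
```

View pics/c_box.png

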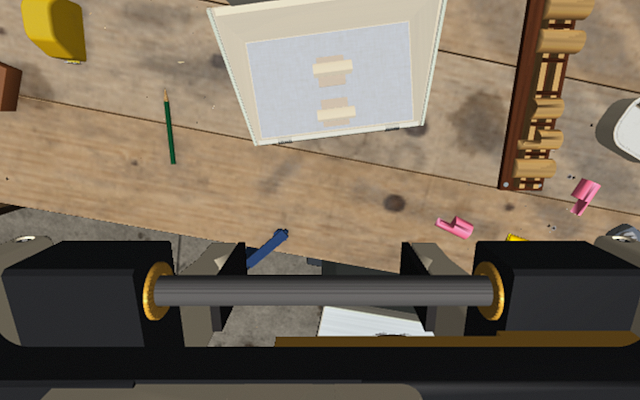

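View pics/c_rack.png

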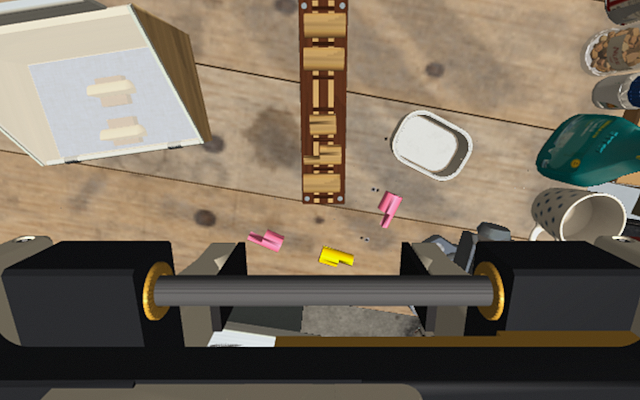

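The wrist view shows the rack from above at (324,100), the tub at (432,145), and the look-alikes at (268,240), (337,256) and (390,210). I'll enlarge it and fit the poses.

```bash
python3 -c "
import pickle
from h import *
s=pickle.load(open('c_rack.pkl','rb'));save(s,'d_rack',(280,0,480,215),2.75)
save(s,'d_box2',(0,0,220,180),3)
s=pickle.load(open('c_box.pkl','rb'));save(s,'d_box',(200,0,450,150),3)
"
```

```text
(no output)
```

View pics/d_rack.png

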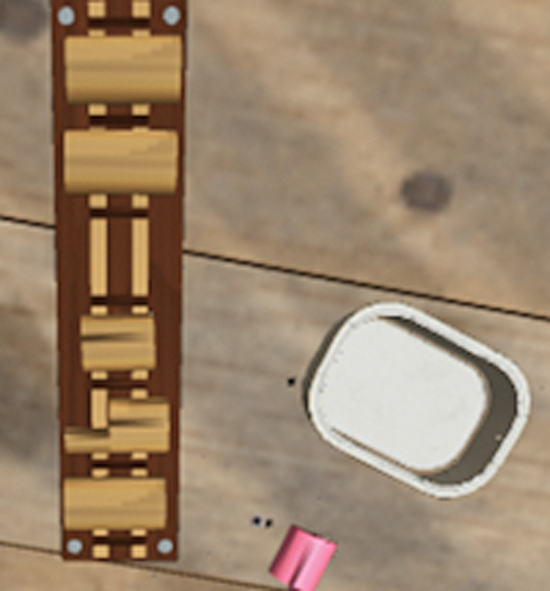

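View pics/d_box.png

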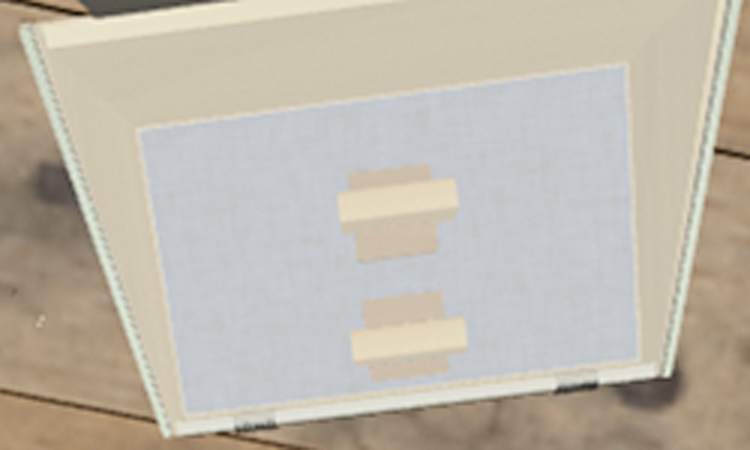

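View pics/d_box2.png

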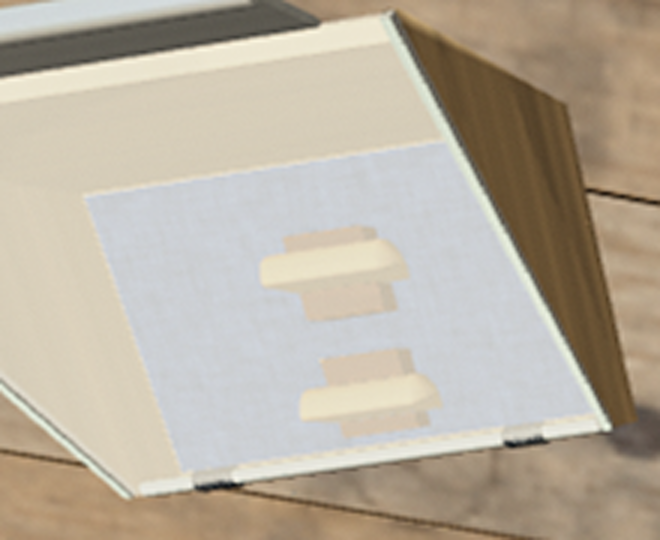

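Run:
```python
import pickle
from h import *
s=pickle.load(open('c_rack.pkl','rb'));sb=pickle.load(open('c_box.pkl','rb'))
q=lambda x,y:(280+x/2.75,y/2.75)
obs=[(s,q(62,559),(-.15,.035,.012)),(s,q(177,558),(-.15,-.035,.012))]
for i,(x,y) in zip([0,1,3,4,5,6],[(120,545),(118,464),(119,302),(119,213),(119,118),(120,22)]): obs.append((s,q(x,y),(-.132+.044*i,0,.033)))
v,r=fit(obs,[.57,-.09,.18]);print("rack",v,np.degrees(v[2]));print(r.tolist());
rack=v
q=lambda x,y:(200+x/3,y/3)
obs=[(sb,q(187,412),(-.071,.12,.032)),(sb,q(640,358),(-.071,-.12,.032)),(sb,q(140,129),(.069,.12,.006)),(sb,q(626,64),(.069,-.12,.006))]
v,r=fit(obs,[.53,.22,.3]);print("box",v,np.degrees(v[2]));print(r.tolist())
obs=[(sb,q(165,437),(-.077,.125,.036)),(sb,q(672,374),(-.077,-.125,.036)),(sb,q(140,129),(.069,.12,.006)),(sb,q(626,64),(.069,-.12,.006))]
v,r=fit(obs,[.53,.22,.3]);print("box",v,np.degrees(v[2]));print(r.tolist())
q=lambda x,y:(x/3,y/3)
obs=[(s,q(129,496),(-.077,.125,.036)),(s,q(611,430),(-.077,-.125,.036)),(s,q(84,196),(.069,.12,.006))]
v2,r=fit(obs,[.53,.22,.3]);print("box from 2",v2,np.degrees(v2[2]));print(r.tolist())
# spares tops: predicted pixel of top edges for slots, in d_box coordinates
for x in(-.047,-.015,.017):
    p=proj(sb,w(v,[[x,.028,.036],[x,-.028,.036]]));print(x,(p-[200,0])*3)
# tub: floor/rim
print(landmark_of("scrap_tub","wrist")[:2])
```

```text
rack [ 0.57656516 -0.08854042  0.17477422] 10.013824986810299
[[-0.4, 1.0], [0.2, 1.3], [-0.3, -1.4], [0.5, 0.2], [0.1, -0.6], [0.1, -0.3], [0.1, 0.4], [-0.3, -0.3]]
box [0.53514109 0.22080667 0.31024192] 17.775552651415094
[[-3.7, 2.4], [5.1, 0.9], [-1.0, -1.0], [0.8, -1.0]]
box [0.53387143 0.2202359  0.31242936] 17.900883761648114
[[0.9, -0.2], [-1.0, 0.1], [-0.8, 0.2], [0.9, -0.1]]
box from 2 [0.53286765 0.22112571 0.30632224] 17.55097157458704
[[0.2, 0.1], [0.3, 0.2], [-0.5, -0.2]]
-0.047 [[352.67349318 350.47795996]
 [466.82858315 336.09501524]]
-0.015 [[344.3299712  281.92243858]
 [460.52065774 267.00796684]]
0.017 [[335.67972284 210.84666407]
 [453.97990576 195.37090393]]
[{'position': [422.0, 139.7], 'score': 0.55}, {'position': [323.8, 105.8], 'score': 0.36}]
```

Confirmed in the enlarged crop: the short pull (38 mm, straight-cut ends, odd_1) is in seat 3 at about (118,343), and the split one (odd_2) is in seat 2 at about (117,427). The box holds spares in the front and rear slots. The tub is next.

```bash
cat >> h.py <<'E'
BOX=np.array([.5335,.2207,np.radians(17.7)]);RACK=np.array([.576,-.0886,np.radians(10.1)])
def tub(cam):
    s=snapshot(cam);out=[]
    for r in trace("scrap_tub",cam)[:1]:
        m=r["mask"].astype(np.uint8);c=max(cv2.findContours(m,cv2.RETR_EXTERNAL,cv2.CHAIN_APPROX_NONE)[0],key=cv2.contourArea)[:,0]
        (x0,y0,w_,h_)=cv2.boundingRect(c)
        W=np.array([onz(s,p,.042)[:2] for p in c]);rc=cv2.minAreaRect((W*1000).astype(np.float32))
        out.append((r["score"],rc,(x0,y0,w_,h_)))
    return out
E
python3 - <<'E'
from h import *
for c in("wrist","scene"):print(tub(c))
sc=snapshot("scene")
print(w(RACK,[[-.022,0,.026],[-.066,0,.026]]))
print(to([*w(RACK,[[-.022,0,0]])[0][:2],.12],[180,0,10.1]))
E
```

```text
[(0.82, ((552.6000366210938, -253.32354736328125), (120.06512451171875, 82.05072784423828), 73.40714263916016), (392, 111, 83, 70))]
[(0.96, ((539.60791015625, -255.95147705078125), (122.72339630126953, 101.33770751953125), 75.99534606933594), (381, 245, 49, 49))]
[[ 0.55434093 -0.09245807  0.026     ]
 [ 0.51102279 -0.1001742   0.026     ]]
(array([ 55.3,   5.2, 259.9]), array([-0.  , -0.04,  0.22]))
```

```bash
python3 -m inch '[{"ax":0,"ay":0,"az":0,"dx":20,"dy":2,"dz":50,"fingers":64},{"ax":0,"ay":0,"az":0,"dx":40,"dy":4,"dz":100,"fingers":64},{"ax":0,"ay":0,"az":0,"dx":55,"dy":5,"dz":155,"fingers":64},{"ax":0,"ay":0,"az":0,"dx":55,"dy":5,"dz":210,"fingers":64},{"ax":0,"ay":0,"az":0,"dx":55,"dy":5,"dz":260,"fingers":64},{"ax":0,"ay":0,"az":0,"dx":55,"dy":5,"dz":270,"fingers":64},{"ax":0,"ay":0,"az":0,"dx":55,"dy":5,"dz":270,"fingers":64}]'; python3 -c "
from h import *
s=snapshot('wrist');save(s,'e1')"
```

```text
clock: 5.15
tool_pos: [0.5546, -0.093, 0.1104]
orientation: [180.0, -0.0, 10.3]
force: [0.2, 0.4, 1.2]
opening: 0.0638
```

View pics/e1.png

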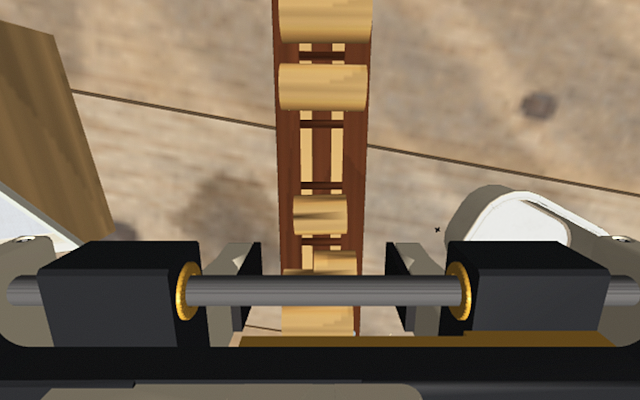

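```bash
python3 -c "
from h import *
s=snapshot('wrist');P,_=pose();print(P,proj(s,[[P[0],P[1],.047],[P[0],P[1],.03],*w(RACK,[[-.022,0,.03],[.022,0,.03],[.022+.019,0,.03],[.022-.019,0,.03],[-.022+.015,0,.033],[0,0,.035],[.044,0,.035]])]))"
```

```text
[ 0.55554422 -0.09310733  0.11188457] [[322.51437488 221.24946077]
 [322.53983839 214.21950887]
 [321.41338973 215.56569762]
 [321.58754543 157.38611107]
 [321.66820227 130.44136164]
 [321.51026853 183.20173559]
 [321.45389872 197.33846529]
 [321.4701569  188.65324592]
 [321.65545343 126.33941647]]
```

The short pull spans columns 293–347 with its far edge at row 196, against a predicted 197, so the rack pose agrees. I'll descend and grip.

```bash
python3 -m inch '[{"ax":0,"ay":0,"az":0,"dx":0,"dy":0,"dz":40,"fingers":64},{"ax":0,"ay":0,"az":0,"dx":0,"dy":0,"dz":75,"fingers":64},{"ax":0,"ay":0,"az":0,"dx":0,"dy":0,"dz":84,"fingers":64},{"ax":0,"ay":0,"az":0,"dx":0,"dy":0,"dz":84,"fingers":30},{"ax":0,"ay":0,"az":0,"dx":0,"dy":0,"dz":84,"fingers":30},{"ax":0,"ay":0,"az":0,"dx":0,"dy":0,"dz":84,"fingers":30},{"ax":0,"ay":0,"az":0,"dx":0,"dy":0,"dz":60,"fingers":30},{"ax":0,"ay":0,"az":0,"dx":0,"dy":0,"dz":10,"fingers":30}]'; python3 -c "
from h import *
print(to([.5526,-.2533,.11],[180,0,-16.6]))"
```

```text
clock: 6.25
tool_pos: [0.5525, -0.0936, 0.0992]
orientation: [-180.0, 0.2, 10.2]
force: [1.0, 0.3, -0.2]
opening: 0.038
(array([-28.3, 157.2, -10.7]), array([ 0.04,  0.22, 26.81]))
```

```bash
python3 -m inch '[{"ax":0,"ay":0,"az":8,"dx":-8,"dy":40,"dz":-10,"fingers":30},{"ax":0,"ay":0,"az":16,"dx":-16,"dy":90,"dz":-10,"fingers":30},{"ax":0,"ay":0,"az":24,"dx":-24,"dy":130,"dz":-10,"fingers":30},{"ax":0,"ay":0,"az":27,"dx":-28,"dy":157,"dz":-10,"fingers":30},{"ax":0,"ay":0,"az":27,"dx":-28,"dy":157,"dz":15,"fingers":30},{"ax":0,"ay":0,"az":27,"dx":-28,"dy":157,"dz":47,"fingers":30},{"ax":0,"ay":0,"az":27,"dx":-28,"dy":157,"dz":47,"fingers":30}]'; python3 -c "
from h import *
s=snapshot('wrist');save(s,'e2');s=snapshot('side');save(s,'e2s',(330,160,490,300),4)"
```

```text
clock: 7.12
tool_pos: [0.5525, -0.2528, 0.051]
orientation: [180.0, 0.2, -16.8]
force: [0.8, -0.4, -0.2]
opening: 0.0376
```

View pics/e2.png

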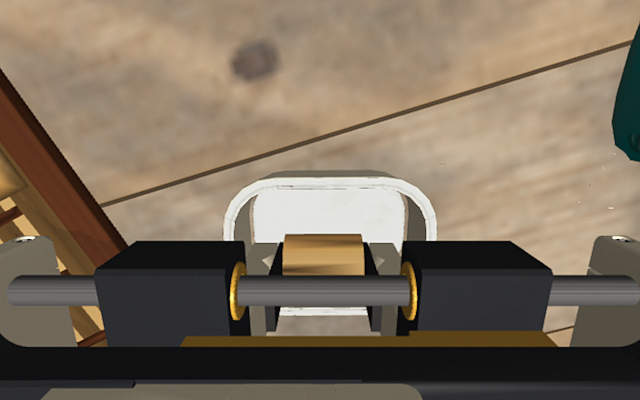

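View pics/e2s.png

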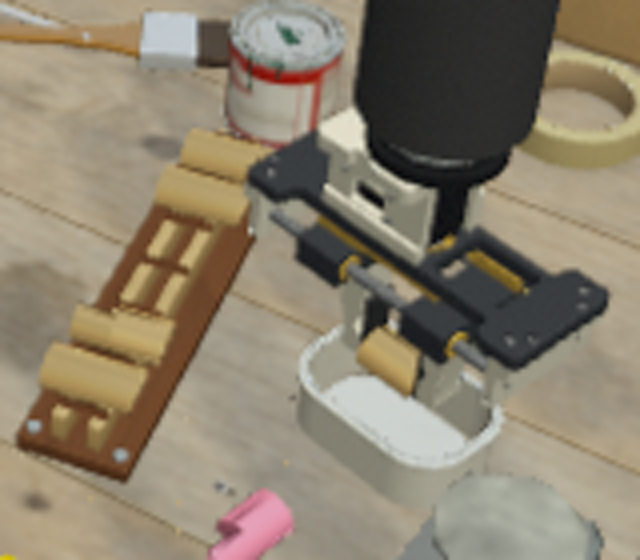

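The short pull is held over the tub, laterally centred at column 322 between rim columns 225 and 435. I'll shift 12 mm toward the near side and release.

```bash
python3 -m inch '[{"ax":0,"ay":0,"az":0,"dx":-12,"dy":0,"dz":0,"fingers":30},{"ax":0,"ay":0,"az":0,"dx":-12,"dy":0,"dz":0,"fingers":30},{"ax":0,"ay":0,"az":0,"dx":-12,"dy":0,"dz":0,"fingers":50},{"ax":0,"ay":0,"az":0,"dx":-12,"dy":0,"dz":0,"fingers":60},{"ax":0,"ay":0,"az":0,"dx":-12,"dy":0,"dz":0,"fingers":76},{"ax":0,"ay":0,"az":0,"dx":-12,"dy":0,"dz":-40,"fingers":76},{"ax":0,"ay":0,"az":-8,"dx":-12,"dy":-20,"dz":-80,"fingers":80},{"ax":0,"ay":0,"az":-16,"dx":-12,"dy":-50,"dz":-100,"fingers":80}]'; python3 -c "
from h import *
s=snapshot('wrist');save(s,'e3')
print(to([*w(RACK,[[-.066-.005,0,0]])[0][:2],.11],[180,0,10.1]))"
```

```text
clock: 8.22
tool_pos: [0.5582, -0.2018, 0.1549]
orientation: [180.0, -0.2, -0.6]
force: [0.9, 0.9, -0.9]
opening: 0.0798
(array([-54.5, -98.3,  46.7]), array([  0.07,  -0.35, -10.18]))
```

View pics/e3.png

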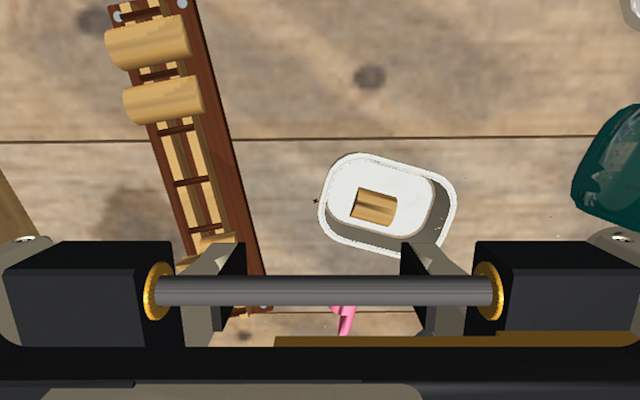

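The short pull lies in the tub at (373,207). Next is the split pull in seat 2.

```bash
python3 -m inch '[{"ax":0,"ay":0,"az":-5,"dx":-25,"dy":-45,"dz":0,"fingers":78},{"ax":0,"ay":0,"az":-10,"dx":-54,"dy":-98,"dz":5,"fingers":78},{"ax":0,"ay":0,"az":-10.5,"dx":-54,"dy":-98,"dz":46,"fingers":78},{"ax":0,"ay":0,"az":-10.5,"dx":-54,"dy":-98,"dz":46,"fingers":78}]'; python3 -c "
from h import *
s=snapshot('wrist');save(s,'e4');P,_=pose();print(P,proj(s,[[P[0],P[1],.03],*w(RACK,[[-.066,0,.03],[-.044,0,.035],[-.066,-.028,.03],[-.066,.028,.03]])]))
print(to([*w(RACK,[[-.066-.005,0,0]])[0][:2],.026],[180,0,10.1]))"
```

```text
clock: 8.78
tool_pos: [0.5024, -0.1025, 0.1047]
orientation: [-180.0, 0.3, 9.7]
force: [-0.5, -0.9, 0.5]
opening: 0.0781
[ 0.50393437 -0.10301882  0.10616671] [[323.502836   214.66918744]
 [321.31957844 204.90915059]
 [321.06739695 176.50426594]
 [359.679934   204.72144165]
 [282.97823755 205.09676648]]
(array([ 2.7, -1.6, 80.2]), array([ 0.01,  0.15, -0.38]))
```

View pics/e4.png

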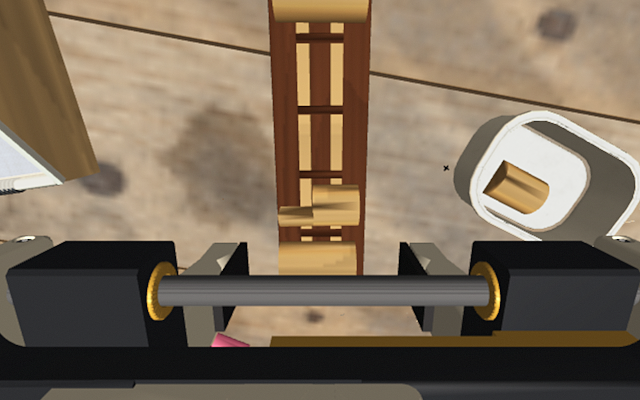

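The split pull is at (320,206). Its narrow tongue is on the left, near side at (297,216), matching the description of odd_2, and it's wood-coloured rather than pink or yellow.

```bash
python3 -m inch '[{"ax":0,"ay":0,"az":0,"dx":2,"dy":-1,"dz":40,"fingers":78},{"ax":0,"ay":0,"az":0,"dx":2,"dy":-1,"dz":72,"fingers":78},{"ax":0,"ay":0,"az":0,"dx":2,"dy":-1,"dz":80,"fingers":78},{"ax":0,"ay":0,"az":0,"dx":2,"dy":-1,"dz":80,"fingers":45},{"ax":0,"ay":0,"az":0,"dx":2,"dy":-1,"dz":80,"fingers":45},{"ax":0,"ay":0,"az":0,"dx":2,"dy":-1,"dz":80,"fingers":45},{"ax":0,"ay":0,"az":0,"dx":2,"dy":-1,"dz":60,"fingers":45},{"ax":0,"ay":0,"az":0,"dx":2,"dy":-1,"dz":5,"fingers":45}]'; python3 -c "
from h import *
t=tub('wrist');print(t)
c=np.array([.5526,-.2533]);a=np.radians(-16.6);c=c+.013*np.array([np.cos(a),np.sin(a)])
print(to([*c,.11],[180,0,-16.6]))"
```

```text
clock: 9.82
tool_pos: [0.5045, -0.1017, 0.1008]
orientation: [-180.0, 0.3, 9.7]
force: [1.2, 0.6, -1.0]
opening: 0.0553
[(0.63, ((554.7659912109375, -249.357421875), (128.68231201171875, 80.81944274902344), 73.51541900634766), (456, 115, 184, 148))]
(array([ 27.6, 162.7,  -1.9]), array([-0.05, -0.58, 26.4 ]))
```

```bash
python3 -m inch '[{"ax":0,"ay":0,"az":8,"dx":8,"dy":40,"dz":-10,"fingers":45},{"ax":0,"ay":0,"az":16,"dx":16,"dy":90,"dz":-10,"fingers":45},{"ax":0,"ay":0,"az":24,"dx":24,"dy":130,"dz":-10,"fingers":45},{"ax":0,"ay":0,"az":26.5,"dx":29,"dy":162,"dz":-8,"fingers":45},{"ax":0,"ay":0,"az":26.5,"dx":29,"dy":162,"dz":15,"fingers":45},{"ax":0,"ay":0,"az":26.5,"dx":29,"dy":162,"dz":52,"fingers":45},{"ax":0,"ay":0,"az":26.5,"dx":29,"dy":162,"dz":52,"fingers":45}]'; python3 -c "
from h import *
s=snapshot('wrist');save(s,'e5');s=snapshot('side');save(s,'e5s',(330,160,490,300),4)"
```

```text
clock: 10.8
tool_pos: [0.5602, -0.2561, 0.0475]
orientation: [180.0, 0.3, -16.8]
force: [0.5, -0.2, -0.7]
opening: 0.0557
```

View pics/e5.png

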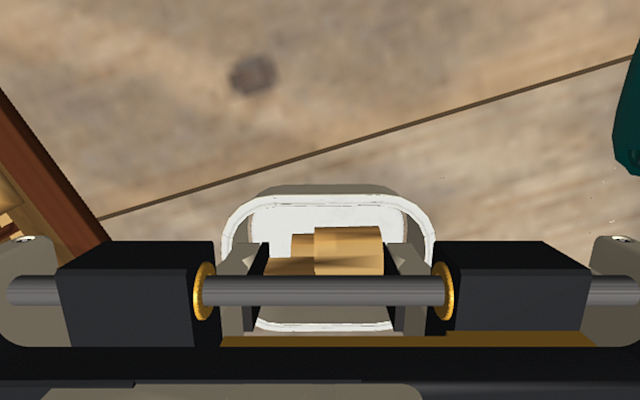

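The split pull hangs over the far half of the tub at (345,250), with rim columns 222–432. I'll release it.

```bash
python3 -m inch '[{"ax":0,"ay":0,"az":0,"dx":4,"dy":0,"dz":-4,"fingers":45},{"ax":0,"ay":0,"az":0,"dx":4,"dy":0,"dz":-4,"fingers":70},{"ax":0,"ay":0,"az":0,"dx":4,"dy":0,"dz":-4,"fingers":78},{"ax":0,"ay":0,"az":0,"dx":4,"dy":0,"dz":-4,"fingers":78},{"ax":0,"ay":0,"az":0,"dx":4,"dy":0,"dz":-45,"fingers":78},{"ax":0,"ay":0,"az":-8,"dx":4,"dy":-10,"dz":-90,"fingers":78},{"ax":0,"ay":0,"az":-16,"dx":4,"dy":-30,"dz":-140,"fingers":78},{"ax":0,"ay":0,"az":-24,"dx":4,"dy":-60,"dz":-190,"fingers":78}]'; python3 -c "
from h import *
s=snapshot('wrist');save(s,'e6');print(pose()[0])"
```

```text
clock: 11.9
tool_pos: [0.583, -0.1999, 0.2412]
orientation: [180.0, 0.0, 7.4]
force: [1.4, -0.1, 0.0]
opening: 0.0782
[ 0.58699412 -0.19817352  0.24910171]
```

View pics/e6.png

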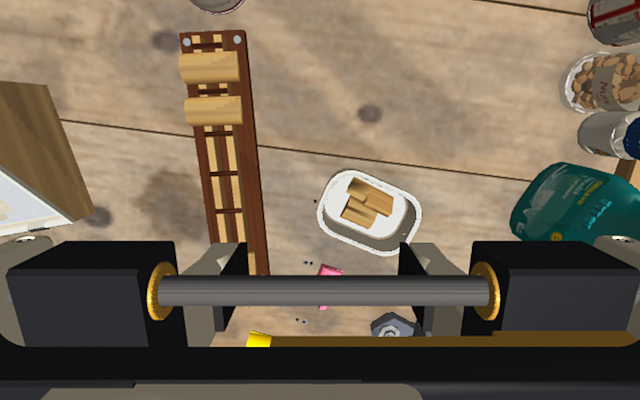

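Both faulty pulls are in the tub, at (358,213) and (370,195). Next is the flap. I'll compute a TCP path in the box frame: behind the lip, along the arc, then down onto the front slot.

```bash
cat >> h.py <<'E'
YB=np.degrees(BOX[2]); YR=np.degrees(RACK[2])
def bx(pts,rpy=None):
    for p in pts: print(p,*to(w(BOX,[p])[0],rpy or [180,0,YB]))
E
python3 -c "
from h import *
bx([(.11,0,.28),(.11,0,.165)])"
```

```text
(0.11, 0, 0.28) [ 113.8 -440.7  -31.4] [ 0.26 -0.54 -9.73]
(0.11, 0, 0.165) [ 112.7 -441.1   83.6] [ 0.26 -0.54 -9.73]
```

```bash
python3 -m inch '[{"ax":0,"ay":-0.5,"az":-2,"dx":15,"dy":-55,"dz":-31,"fingers":78},{"ax":0,"ay":-0.5,"az":-4,"dx":30,"dy":-110,"dz":-31,"fingers":78},{"ax":0,"ay":-0.5,"az":-6,"dx":45,"dy":-165,"dz":-31,"fingers":78},{"ax":0,"ay":-0.5,"az":-8,"dx":60,"dy":-220,"dz":-31,"fingers":78},{"ax":0,"ay":-0.5,"az":-9.7,"dx":75,"dy":-280,"dz":-31,"fingers":78},{"ax":0,"ay":-0.5,"az":-9.7,"dx":90,"dy":-340,"dz":-31,"fingers":78},{"ax":0,"ay":-0.5,"az":-9.7,"dx":105,"dy":-395,"dz":-31,"fingers":78},{"ax":0,"ay":-0.5,"az":-9.7,"dx":114,"dy":-441,"dz":-31,"fingers":78}]'; python3 -m inch '[{"ax":0,"ay":0,"az":0,"dx":0,"dy":0,"dz":0,"fingers":78}]'; python3 -c "
from h import *
bx([(.11,0,.165)]);s=snapshot('side');save(s,'f1',(150,30,400,240),3)
s=snapshot('wrist');save(s,'f1w')"
```

```text
clock: 12.95
tool_pos: [0.6409, 0.2541, 0.2701]
orientation: [-180.0, 0.5, 17.0]
force: [0.2, -0.4, 0.4]
opening: 0.0778
clock: 13.08
tool_pos: [0.6406, 0.2551, 0.2692]
orientation: [-180.0, 0.6, 17.1]
force: [-0.2, -1.1, -0.6]
opening: 0.0785
(0.11, 0, 0.165) [ -1.4   0.3 104.2] [-0.03  0.58 -0.59]
```

View pics/f1.png

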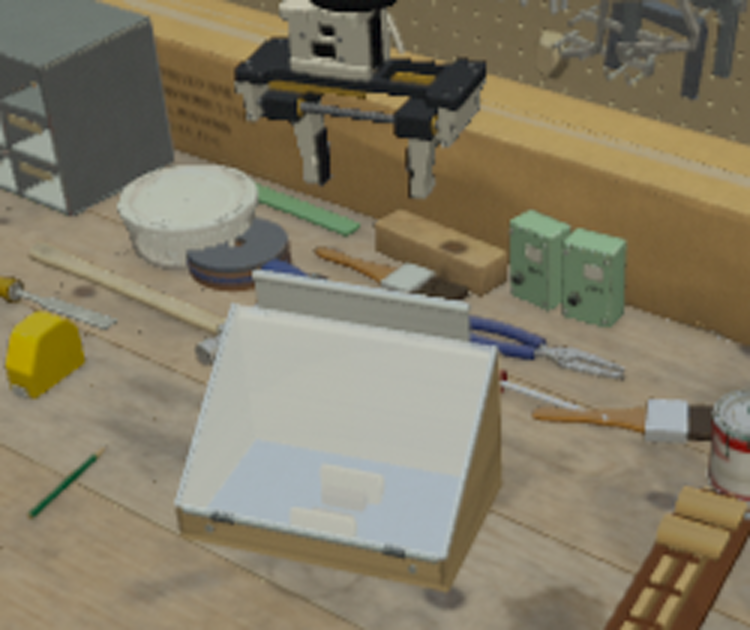

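The hand hovers behind and above the lip, with fingertips at (315,185) and (420,195). I'll descend behind it.

```bash
python3 -m inch '[{"ax":0,"ay":0.5,"az":-0.6,"dx":0,"dy":0,"dz":50,"fingers":78},{"ax":0,"ay":0.5,"az":-0.6,"dx":0,"dy":0,"dz":90,"fingers":78},{"ax":0,"ay":0.5,"az":-0.6,"dx":-1,"dy":0,"dz":104,"fingers":78},{"ax":0,"ay":0.5,"az":-0.6,"dx":-1,"dy":0,"dz":104,"fingers":78}]'; python3 -c "
from h import *
bx([(.09,0,.165),(.063,0,.168),(.032,0,.188),(-.003,0,.203),(-.04,0,.211),(-.078,0,.211),(-.105,0,.207)]);s=snapshot('side');save(s,'f2',(150,30,400,240),3)"
```

```text
clock: 13.68
tool_pos: [0.6394, 0.2504, 0.1667]
orientation: [-180.0, 0.0, 17.5]
force: [-0.8, -0.7, 0.9]
opening: 0.078
(0.09, 0, 0.165) [-19.9  -3.8   1.7] [-0.01  0.03 -0.23]
(0.063, 0, 0.168) [-46.9  -3.7  -1.3] [-0.01  0.03 -0.23]
(0.032, 0, 0.188) [-77.9  -3.6 -21.3] [-0.01  0.03 -0.23]
(-0.003, 0, 0.203) [-112.9   -3.5  -36.2] [-0.01  0.03 -0.23]
(-0.04, 0, 0.211) [-149.9   -3.3  -44.2] [-0.01  0.03 -0.23]
(-0.078, 0, 0.211) [-187.9   -3.2  -44.2] [-0.01  0.03 -0.23]
(-0.105, 0, 0.207) [-214.9   -3.1  -40.2] [-0.01  0.03 -0.23]
```

View pics/f2.png

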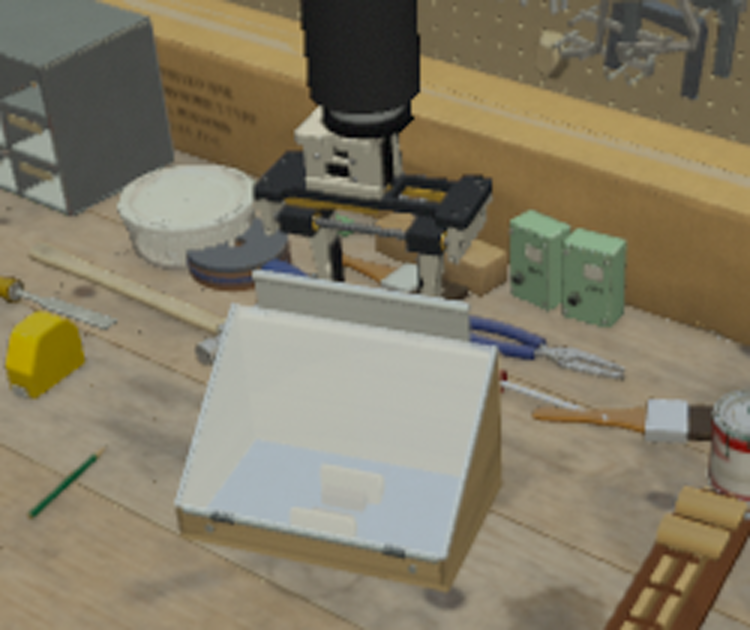

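The fingers are behind the lip, with the tips hidden by it. I'll pull along the arc.

```bash
python3 -m inch '[{"ax":0,"ay":0,"az":0,"dx":-20,"dy":-3,"dz":2,"fingers":78},{"ax":0,"ay":0,"az":0,"dx":-47,"dy":-3,"dz":-1,"fingers":78},{"ax":0,"ay":0,"az":0,"dx":-78,"dy":-3,"dz":-21,"fingers":78},{"ax":0,"ay":0,"az":0,"dx":-113,"dy":-3,"dz":-36,"fingers":78}]'; python3 -c "
from h import *
s=snapshot('side');save(s,'f3',(150,30,400,240),3)
bx([(-.04,0,.211),(-.078,0,.211),(-.105,0,.207)])"
```

```text
clock: 14.22
tool_pos: [0.5319, 0.2208, 0.2062]
orientation: [-179.9, -0.3, 17.5]
force: [1.3, 1.5, 0.3]
opening: 0.0779
(-0.04, 0, 0.211) [-35.2   0.4  -2.9] [-0.19 -0.38 -0.18]
(-0.078, 0, 0.211) [-73.2   0.5  -3.2] [-0.19 -0.38 -0.18]
(-0.105, 0, 0.207) [-100.2    0.6    0.7] [-0.19 -0.38 -0.18]
```

View pics/f3.png

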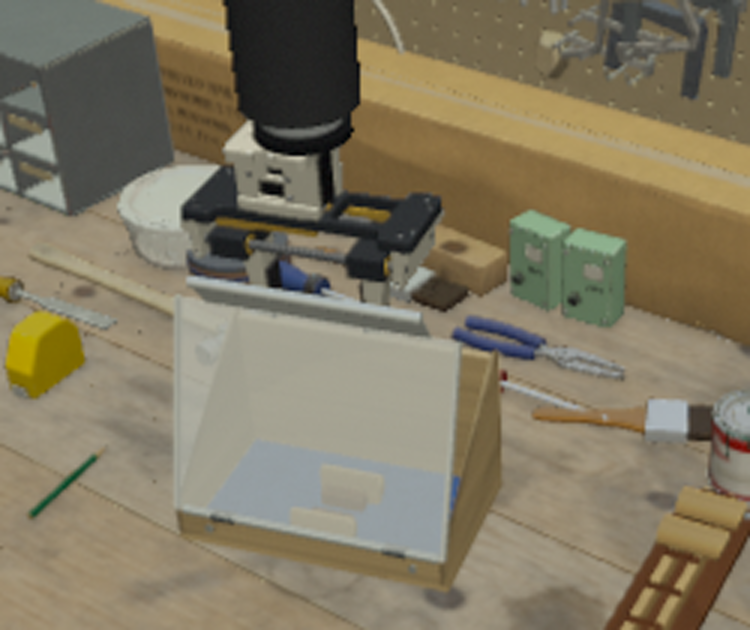

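The flap is following the fingers and is about half open, with the lip at (305,300). I'll go past upright and start down.

```bash
python3 -m inch '[{"ax":0,"ay":0,"az":0,"dx":-35,"dy":0,"dz":-3,"fingers":78},{"ax":0,"ay":0,"az":0,"dx":-73,"dy":0,"dz":-3,"fingers":78},{"ax":0,"ay":0,"az":0,"dx":-100,"dy":0,"dz":0,"fingers":78},{"ax":0,"ay":0,"az":0,"dx":-96,"dy":0,"dz":20,"fingers":78}]'; python3 -c "
from h import *
s=snapshot('side');save(s,'f4',(150,30,400,240),3)
bx([(-.08,0,.16),(-.055,0,.11),(-.047,0,.08),(-.047,0,.014)])"
```

```text
clock: 14.78
tool_pos: [0.4398, 0.1922, 0.1865]
orientation: [-179.8, -0.5, 17.6]
force: [2.7, 1.3, 1.1]
opening: 0.0778
(-0.08, 0, 0.16) [18.3  1.1 23.2] [-0.16 -0.22 -0.14]
(-0.055, 0, 0.11) [43.1  1.2 73.3] [-0.16 -0.22 -0.14]
(-0.047, 0, 0.08) [ 51.    1.3 103.4] [-0.16 -0.22 -0.14]
(-0.047, 0, 0.014) [ 50.7   1.5 169.3] [-0.16 -0.22 -0.14]
```

View pics/f4.png

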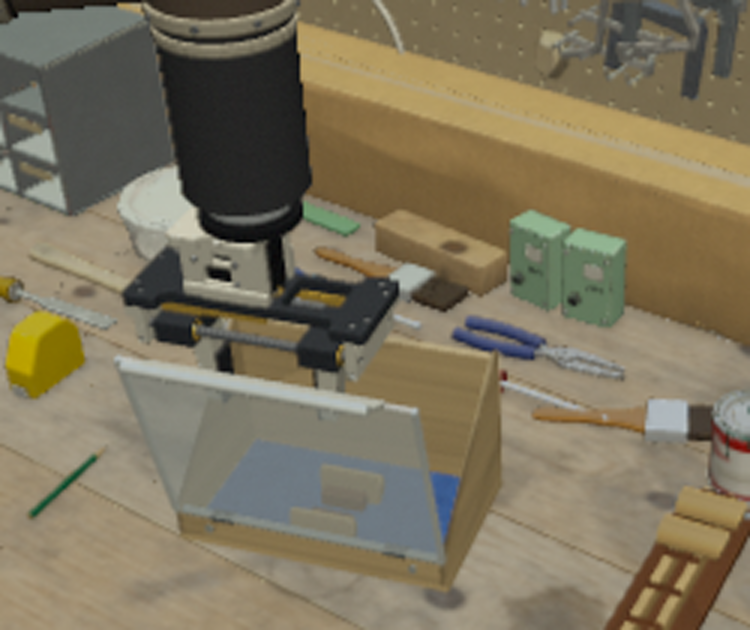

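The flap leans past upright on the fingers. I'll descend behind it to just above the front slot.

```bash
python3 -m inch '[{"ax":0,"ay":0,"az":0,"dx":8,"dy":1,"dz":23,"fingers":78},{"ax":0,"ay":0,"az":0,"dx":24,"dy":1,"dz":50,"fingers":78},{"ax":0,"ay":0,"az":0,"dx":43,"dy":1,"dz":75,"fingers":78},{"ax":0,"ay":0,"az":0,"dx":51,"dy":1,"dz":103,"fingers":78},{"ax":0,"ay":0,"az":0,"dx":51,"dy":1,"dz":120,"fingers":78},{"ax":0,"ay":0,"az":0,"dx":51,"dy":1,"dz":120,"fingers":78}]'; python3 -c "
from h import *
s=snapshot('side');save(s,'f5',(150,30,400,240),3)
s=snapshot('wrist');save(s,'f5w')
print(proj(s,w(BOX,[[-.047,.028,.036],[-.047,-.028,.036],[.017,.028,.036],[.017,-.028,.036]])))
bx([(-.047,0,.08),(-.047,0,.014)])"
```

```text
clock: 15.58
tool_pos: [0.489, 0.2062, 0.0629]
orientation: [-180.0, -0.0, 17.5]
force: [1.7, 1.0, 0.4]
opening: 0.0779
[[275.41738565 241.37329267]
 [368.56121618 241.25089629]
 [270.67353133 132.50189189]
 [372.67653273 132.31390596]]
(-0.047, 0, 0.08) [ -0.5  -0.  -16. ] [-0.08 -0.13 -0.16]
(-0.047, 0, 0.014) [-0.6  0.1 50. ] [-0.08 -0.13 -0.16]
```

View pics/f5.png

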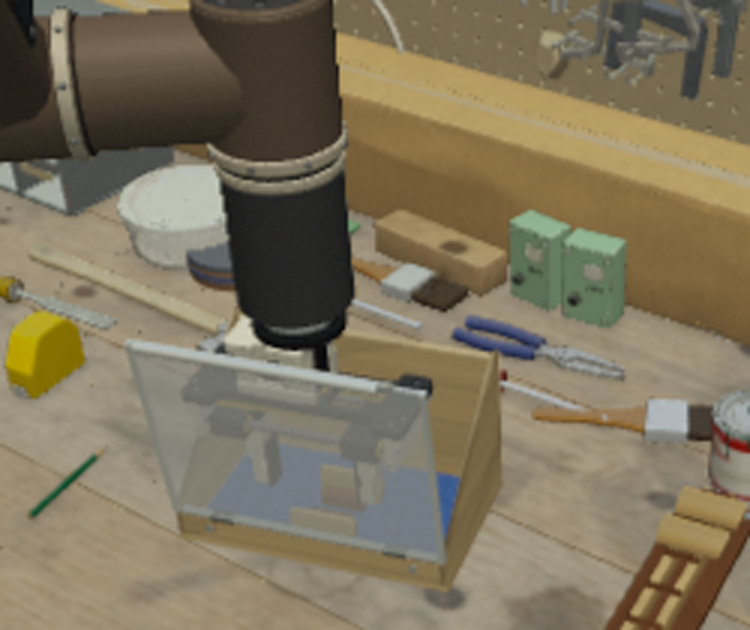

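View pics/f5w.png

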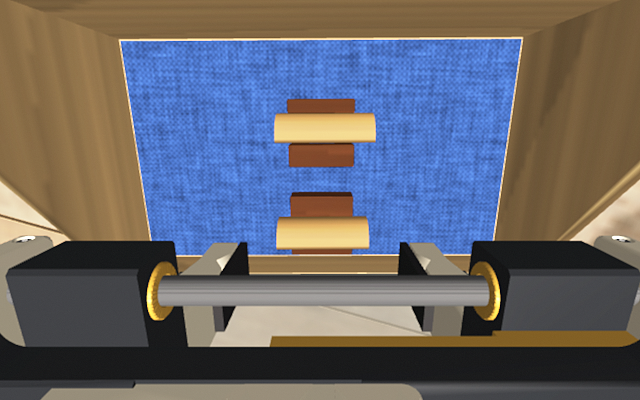

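The flap rests on the hand, and the wrist sees both spares clearly, at (322,232) and (325,127). Before descending I'll refine the box pose from this close view.

```bash
python3 -c "
from h import *
s=snapshot('wrist')
obs=[(s,(119,39.5),(.069,.12,.006)),(s,(522,38),(.069,-.12,.006)),(s,(149,255),(-.071,.12,.006)),(s,(495,255),(-.071,-.12,.006))]
v,r=fit(obs,BOX);print(v,np.degrees(v[2]),r.tolist())
for b in(BOX,v):
  for xs in(-.047,.017):
    print(proj(s,w(b,[[xs-.0085,.028,.036],[xs-.0085,-.028,.036],[xs+.0085,0,.021],[xs,.028,.021]])).round(1).tolist())
save(s,'f6w',(200,80,440,270),3.3)
"
```

```text
[0.5343858  0.22193385 0.30961767] 17.739785875021184 [[-0.3, -0.7], [0.4, -0.4], [3.0, 0.9], [-4.2, 0.3]]
[[276.3, 254.3], [368.2, 254.2], [322.3, 220.1], [279.0, 232.7]]
[[271.7, 148.3], [372.2, 148.1], [322.0, 116.4], [274.9, 131.3]]
[[274.8, 252.5], [366.8, 252.4], [320.9, 218.3], [277.5, 230.9]]
[[270.0, 146.1], [370.6, 145.8], [320.4, 114.2], [273.3, 129.2]]
```

View pics/f6w.png

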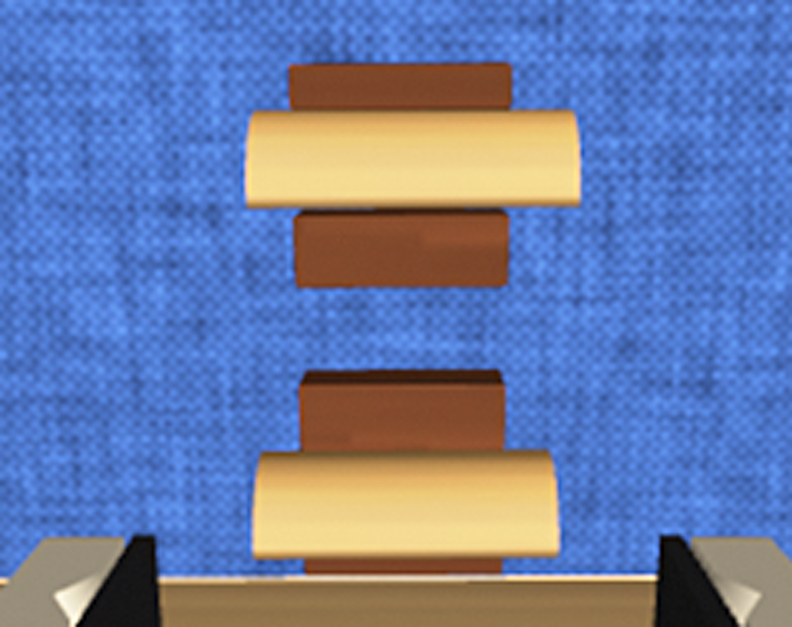

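```bash
python3 -m inch '[{"ax":0,"ay":0,"az":0,"dx":1.5,"dy":0.5,"dz":20,"fingers":78},{"ax":0,"ay":0,"az":0,"dx":1.5,"dy":0.5,"dz":38,"fingers":78},{"ax":0,"ay":0,"az":0,"dx":1.5,"dy":0.5,"dz":48,"fingers":78},{"ax":0,"ay":0,"az":0,"dx":1.5,"dy":0.5,"dz":48,"fingers":78},{"ax":0,"ay":0,"az":0,"dx":1.5,"dy":0.5,"dz":48,"fingers":45},{"ax":0,"ay":0,"az":0,"dx":1.5,"dy":0.5,"dz":48,"fingers":45},{"ax":0,"ay":0,"az":0,"dx":1.5,"dy":0.5,"dz":48,"fingers":45},{"ax":0,"ay":0,"az":0,"dx":1.5,"dy":0.5,"dz":48,"fingers":45}]'
```

```text
clock: 16.73
tool_pos: [0.4899, 0.2061, 0.0151]
orientation: [-179.9, -0.1, 17.5]
force: [2.6, 2.2, 3.9]
opening: 0.056
```

The spare is gripped (56 mm opening). I'll lift it straight out and let the flap slide off and shut.

```bash
python3 -m inch '[{"ax":0,"ay":0,"az":0,"dx":0,"dy":0,"dz":-20,"fingers":45},{"ax":0,"ay":0,"az":0,"dx":0,"dy":0,"dz":-50,"fingers":45},{"ax":0,"ay":0,"az":0,"dx":0,"dy":0,"dz":-90,"fingers":45},{"ax":0,"ay":0,"az":0,"dx":0,"dy":0,"dz":-130,"fingers":45}]'; python3 -c "
from h import *
s=snapshot('side');save(s,'f7',(150,30,400,240),3)"
```

```text
clock: 17.23
tool_pos: [0.488, 0.2046, 0.1448]
orientation: [-180.0, 0.2, 17.5]
force: [2.3, 0.9, -0.0]
opening: 0.0557
```

View pics/f7.png

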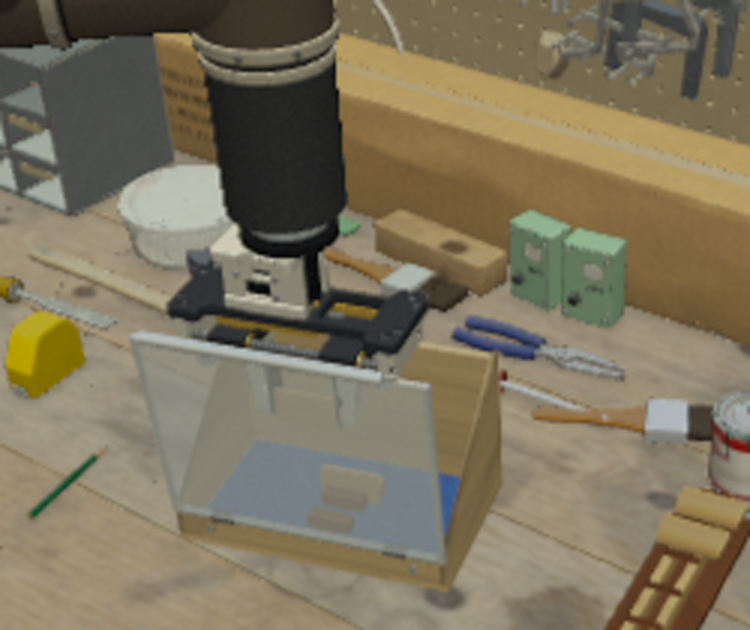

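The pull is held between the fingers at (305,400), and the flap still leans on the hand. I'll continue up.

```bash
python3 -m inch '[{"ax":0,"ay":0,"az":0,"dx":0,"dy":0,"dz":-40,"fingers":45},{"ax":0,"ay":0,"az":0,"dx":0,"dy":0,"dz":-80,"fingers":45},{"ax":0,"ay":0,"az":0,"dx":0,"dy":0,"dz":-120,"fingers":45},{"ax":0,"ay":0,"az":0,"dx":0,"dy":0,"dz":-150,"fingers":45},{"ax":0,"ay":0,"az":0,"dx":0,"dy":0,"dz":-150,"fingers":45}]'; python3 -c "
from h import *
s=snapshot('side');save(s,'f8',(150,30,400,240),3)
s=snapshot('wrist');save(s,'f8w')"
```

```text
clock: 17.9
tool_pos: [0.4892, 0.2054, 0.296]
orientation: [-179.9, -0.1, 17.5]
force: [-0.7, 0.3, -1.1]
opening: 0.0556
```

View pics/f8.png

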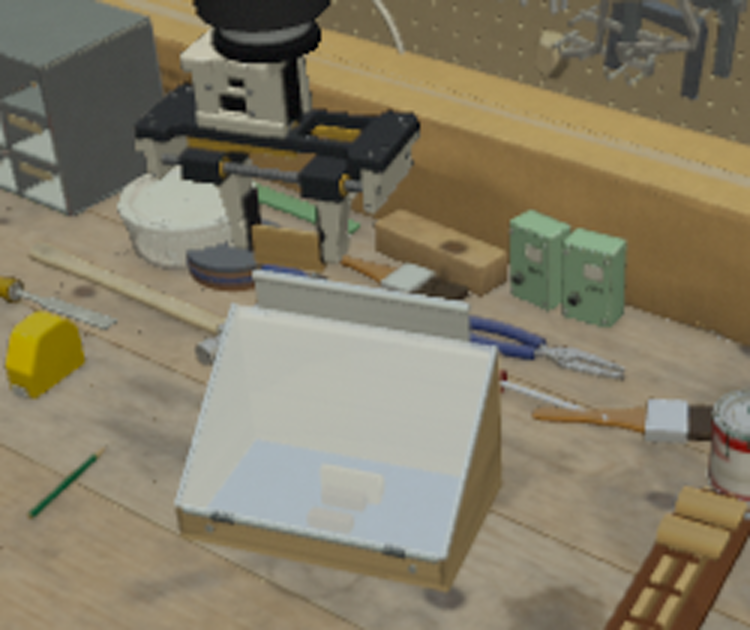

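View pics/f8w.png

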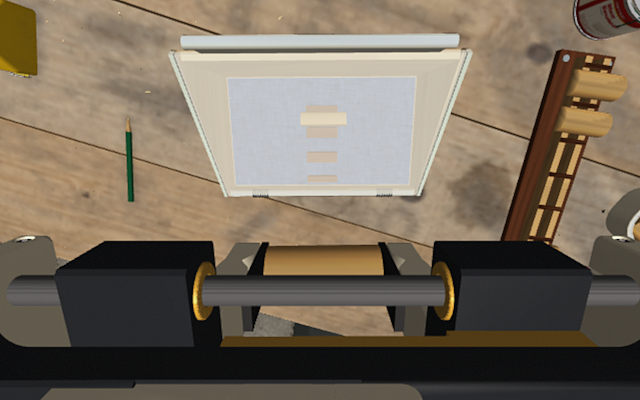

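The flap is shut, and the pull is held level by its ends at (323,262). I'll place it in seat 3 with the hand tilted 50°, so that it tips onto its flat side.

```bash
python3 -c "
from h import *
for z in(.25,.15,.08,.0425):
  print(to(w(RACK,[[-.022+.0126,0,z]])[0],[180,-50,YR]))
print(get_obs()['joint_pos'])"
```

```text
(array([-13.7, 305.1,  43.1]), array([-3.25, 50.09,  6.89]))
(array([-13.5, 305.2, 143.1]), array([-3.25, 50.09,  6.89]))
(array([-13.3, 305.3, 213.1]), array([-3.25, 50.09,  6.89]))
(array([-13.2, 305.3, 250.6]), array([-3.25, 50.09,  6.89]))
[ 43.91357579   4.65850729 -11.20029573  -0.11704629 -74.26035477
  63.59366516]
```

```bash
python3 -m inch '[{"ax":0,"ay":0,"az":1,"dx":-2,"dy":50,"dz":0,"fingers":45},{"ax":-0.6,"ay":9,"az":2,"dx":-5,"dy":105,"dz":10,"fingers":45},{"ax":-1.2,"ay":18,"az":3,"dx":-8,"dy":160,"dz":20,"fingers":45},{"ax":-1.8,"ay":27,"az":4,"dx":-10,"dy":210,"dz":30,"fingers":45},{"ax":-2.4,"ay":36,"az":5,"dx":-12,"dy":260,"dz":40,"fingers":45},{"ax":-3,"ay":45,"az":6,"dx":-13,"dy":305,"dz":60,"fingers":45},{"ax":-3.25,"ay":50,"az":6.9,"dx":-13,"dy":305,"dz":100,"fingers":45},{"ax":-3.25,"ay":50,"az":6.9,"dx":-13,"dy":305,"dz":143,"fingers":45}]'; python3 -m inch '[{"ax":0,"ay":0,"az":0,"dx":0,"dy":0,"dz":0,"fingers":45}]';python3 -c "
from h import *
s=snapshot('side');save(s,'g1',(250,80,500,290),3)
s=snapshot('wrist');save(s,'g1w')
for z in(.08,.0425):
  print(to(w(RACK,[[-.022+.0126,0,z]])[0],[180,-50,YR]))
for X in([-.022,0,.03],[-.044,0,.035],[0,0,.035],[.022,0,.03]):print(proj(s,w(RACK,[X])))"
```

```text
clock: 19.0
tool_pos: [0.5641, -0.0808, 0.1708]
orientation: [179.0, -48.7, 10.0]
force: [-0.1, -0.9, -1.4]
opening: 0.0558
clock: 19.12
tool_pos: [0.5643, -0.0799, 0.1693]
orientation: [179.3, -48.4, 9.8]
force: [0.9, 0.7, 1.0]
opening: 0.0556
(array([-71.1,   8.9,  60.4]), array([0.93, 1.29, 0.08]))
(array([-99.3,   8.5,  85.2]), array([0.93, 1.29, 0.08]))
[[332.90850042 341.67107192]]
[[333.89235105 369.3475992 ]]
[[332.40420963 314.01555794]]
[[331.57484687 291.39182251]]
```

View pics/g1.png

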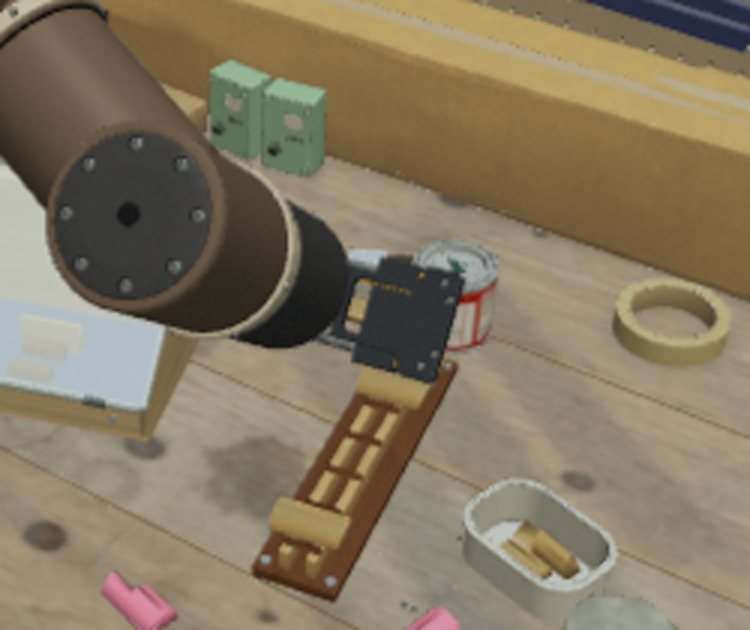

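View pics/g1w.png

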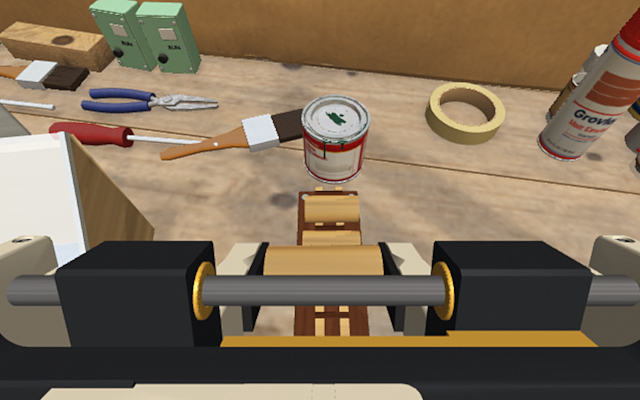

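```bash
python3 -m inch '[{"ax":0.5,"ay":1.2,"az":0,"dx":-35,"dy":8.5,"dz":30,"fingers":45},{"ax":0.9,"ay":1.2,"az":0,"dx":-71,"dy":8.5,"dz":60,"fingers":45},{"ax":0.9,"ay":1.2,"az":0,"dx":-71,"dy":8.5,"dz":60,"fingers":45},{"ax":0.9,"ay":1.2,"az":0,"dx":-71,"dy":8.5,"dz":60,"fingers":45}]';python3 -c "
from h import *
for z in(.08,.043):
  print(to(w(RACK,[[-.022+.0126,0,z]])[0],[180,-50,YR]))
s=snapshot('wrist');save(s,'g2w')"
```

```text
clock: 19.73
tool_pos: [0.5712, -0.0842, 0.1084]
orientation: [179.9, -47.2, 9.5]
force: [-0.5, -1.0, -0.4]
opening: 0.0556
(array([-24.5,   5.2,  15.3]), array([ 0.54,  2.77, -0.37]))
(array([-51.7,   5.1,  40.5]), array([ 0.54,  2.77, -0.37]))
```

View pics/g2w.png

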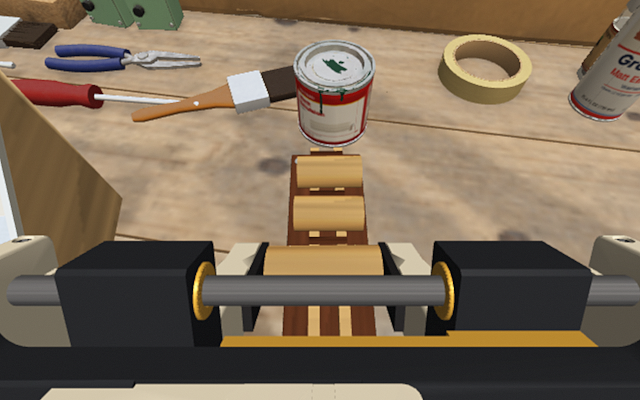

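```bash
python3 -c "
from h import *
o=get_obs();print(o['joint_pos'].round(1),o['qvel'].round(2),o['force'])"; python3 -m inch '[{"ax":0,"ay":0,"az":0,"dx":0,"dy":0,"dz":0,"fingers":45}]'
```

```text
[-11.7   6.7 -32.2 -69.7 -16.3 173.4] [ 2.11 -1.51 -1.49  4.93  2.07 -3.94] [ 0.88961013 -1.02817899 -0.2087214 ]
clock: 19.9
tool_pos: [0.5703, -0.0837, 0.1087]
orientation: [179.8, -47.2, 9.7]
force: [0.4, 0.1, -0.2]
opening: 0.0555
```

Joint 6 is at its limit with a 50° tilt. 40° is still past the tipping angle of about 26°, so I'll back off to that.

```bash
python3 -c "
from h import *
print(to(w(RACK,[[-.022+.0146,0,.10]])[0],[180,-40,YR]))"
```

```text
(array([-8.1,  5.8,  4.1]), array([ 0.51, -7.2 , -0.33]))
```

```bash
python3 -m inch '[{"ax":0.5,"ay":-7.2,"az":-0.3,"dx":-8,"dy":6,"dz":4,"fingers":45},{"ax":0.5,"ay":-7.2,"az":-0.3,"dx":-8,"dy":6,"dz":4,"fingers":45},{"ax":0.5,"ay":-7.2,"az":-0.3,"dx":-8,"dy":6,"dz":4,"fingers":45}]';python3 -c "
from h import *
print(get_obs()['joint_pos'].round(1))
for z in(.06,.045):print(to(w(RACK,[[-.022+.0146,0,z]])[0],[180,-40,YR]))"
```

```text
clock: 20.27
tool_pos: [0.5698, -0.0884, 0.1013]
orientation: [180.0, -40.1, 10.2]
force: [-0.7, -1.3, -0.6]
opening: 0.0557
[  4.2   6.6 -38.1 -35.8  -6.6 130.3]
(array([-27.6,   1.3,  30.7]), array([-0.08, -0.08,  0.1 ]))
(array([-37.3,   1.3,  42.2]), array([-0.08, -0.08,  0.1 ]))
```

```bash
python3 -m inch '[{"ax":0,"ay":0,"az":0,"dx":-14,"dy":1,"dz":15,"fingers":45},{"ax":0,"ay":0,"az":0,"dx":-27,"dy":1,"dz":31,"fingers":45},{"ax":0,"ay":0,"az":0,"dx":-27,"dy":1,"dz":31,"fingers":45}]';python3 -c "
from h import *
print(get_obs()['joint_pos'].round(1))
for z in(.06,.045):print(to(w(RACK,[[-.022+.0146,0,z]])[0],[180,-40,YR]))
s=snapshot('side');save(s,'g3',(250,80,500,290),3)"
```

```text
clock: 20.65
tool_pos: [0.5686, -0.0908, 0.0586]
orientation: [-179.9, -40.0, 9.9]
force: [-0.6, -1.1, -0.0]
opening: 0.0555
[ -4.8  11.7 -32.9 -56.6 -11.4 157.5]
(array([ 1.1, -0.9, -0.9]), array([-0.01,  0.  , -0.13]))
(array([-8.6, -0.8, 10.6]), array([-0.01,  0.  , -0.13]))
```

View pics/g3.png

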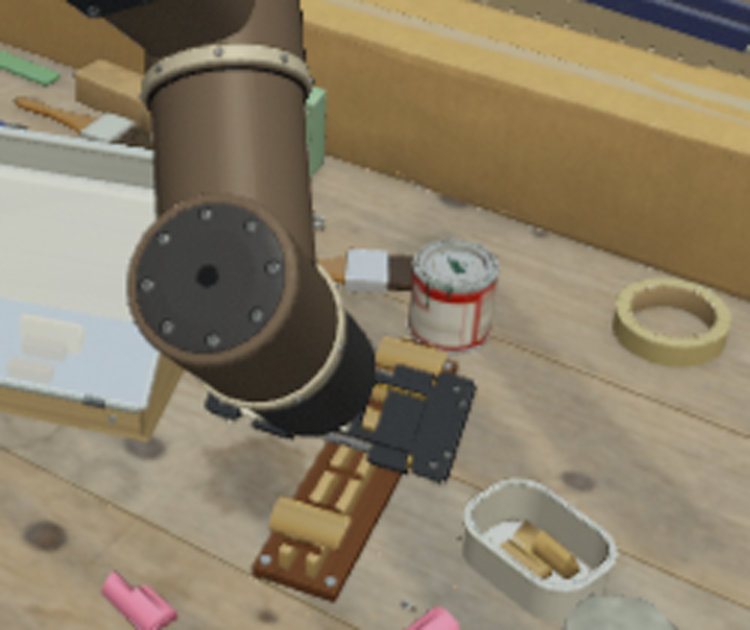

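```bash
python3 -m inch '[{"ax":0,"ay":0,"az":0,"dx":-5,"dy":-0.8,"dz":5,"fingers":45},{"ax":0,"ay":0,"az":0,"dx":-9,"dy":-0.8,"dz":10,"fingers":45},{"ax":0,"ay":0,"az":0,"dx":-9,"dy":-0.8,"dz":10,"fingers":45}]';python3 -c "
from h import *
for z in(.045,.0425):print(to(w(RACK,[[-.022+.0146,0,z]])[0],[180,-40,YR]))
s=snapshot('scene');save(s,'g4',(300,170,440,290),5);s=snapshot('wrist');save(s,'g4w')"
```

```text
clock: 21.08
tool_pos: [0.5681, -0.0899, 0.0462]
orientation: [-179.9, -40.1, 10.0]
force: [-1.2, 0.1, -0.7]
opening: 0.0558
(array([-0.3,  0.1,  1.3]), array([-0.  , -0.07, -0.1 ]))
(array([-1.9,  0.1,  3.3]), array([-0.  , -0.07, -0.1 ]))
```

View pics/g4w.png

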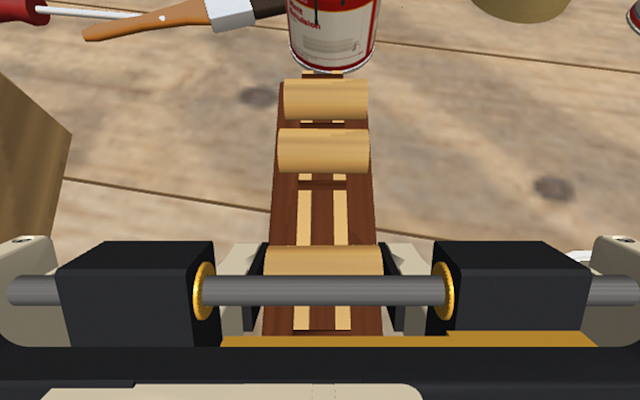

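View pics/g4.png

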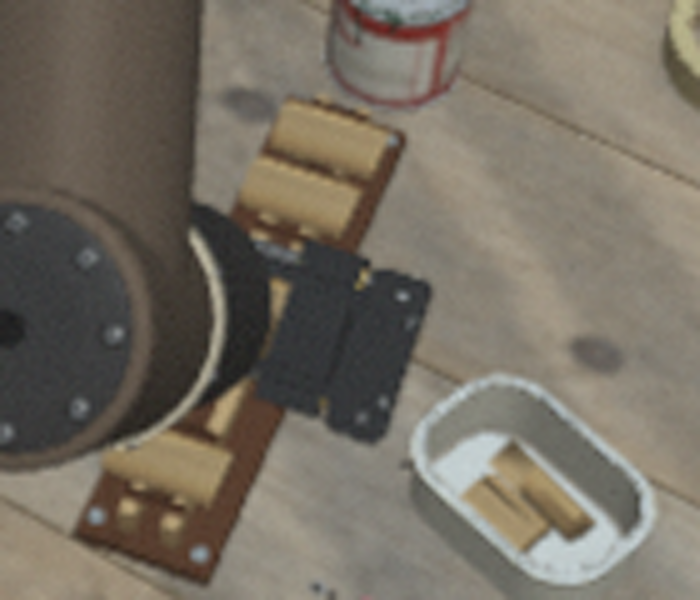

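```bash
python3 -m inch '[{"ax":0,"ay":0,"az":0,"dx":-2,"dy":0,"dz":3,"fingers":45},{"ax":0,"ay":0,"az":0,"dx":-2,"dy":0,"dz":3,"fingers":45}]'; python3 -m inch '[{"ax":0,"ay":0,"az":0,"dx":-1,"dy":0,"dz":1,"fingers":45},{"ax":0,"ay":0,"az":0,"dx":-1,"dy":0,"dz":1,"fingers":45}]'
```

```text
clock: 21.42
tool_pos: [0.5691, -0.0892, 0.0423]
orientation: [-179.9, -40.1, 9.9]
force: [-1.4, 2.0, 3.6]
opening: 0.0559
clock: 21.68
tool_pos: [0.5693, -0.0892, 0.0419]
orientation: [-179.9, -40.2, 10.0]
force: [-6.9, 1.3, 15.3]
opening: 0.056
```

Contact is at the predicted height (15 N). I'll relieve it by 1 mm and open gently.

```bash
python3 -m inch '[{"ax":0,"ay":0,"az":0,"dx":0.8,"dy":0,"dz":-0.8,"fingers":45},{"ax":0,"ay":0,"az":0,"dx":0.8,"dy":0,"dz":-0.8,"fingers":66},{"ax":0,"ay":0,"az":0,"dx":0.8,"dy":0,"dz":-0.8,"fingers":74},{"ax":0,"ay":0,"az":0,"dx":0.8,"dy":0,"dz":-0.8,"fingers":74},{"ax":0,"ay":0,"az":0,"dx":0.8,"dy":0,"dz":-0.8,"fingers":74}]';python3 -c "
from h import *
s=snapshot('wrist');save(s,'g5w')"
```

```text
clock: 22.3
tool_pos: [0.5688, -0.0895, 0.0415]
orientation: [-179.9, -40.1, 9.9]
force: [-0.3, -0.4, -0.5]
opening: 0.074
```

View pics/g5w.png

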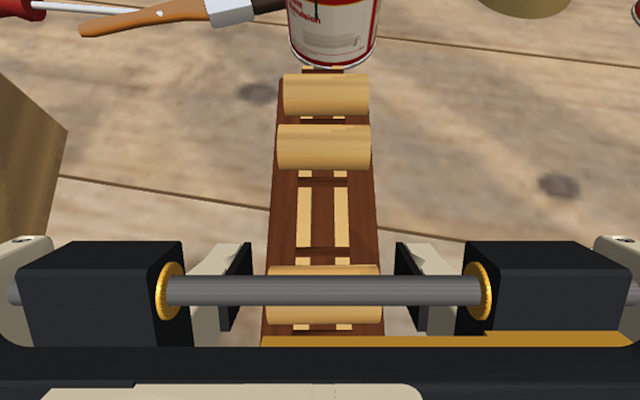

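The pull has dropped onto the rails at (322,290). I'll withdraw along the fingers and look.

```bash
python3 -m inch '[{"ax":0,"ay":0,"az":0,"dx":10,"dy":0,"dz":-30,"fingers":78},{"ax":0,"ay":0,"az":0,"dx":35,"dy":0,"dz":-65,"fingers":78},{"ax":0,"ay":-10,"az":0,"dx":65,"dy":0,"dz":-100,"fingers":78},{"ax":0,"ay":-20,"az":0,"dx":90,"dy":0,"dz":-140,"fingers":78},{"ax":0,"ay":-30,"az":0,"dx":105,"dy":0,"dz":-170,"fingers":78},{"ax":0,"ay":-40,"az":0,"dx":105,"dy":0,"dz":-190,"fingers":78},{"ax":0,"ay":-40,"az":0,"dx":105,"dy":0,"dz":-190,"fingers":78}]';python3 -c "
from h import *
s=snapshot('wrist');save(s,'g6w');save(s,'g6c',(240,0,440,250),2.4);print(pose()[0],get_obs()['joint_pos'].round())
print(proj(s,w(RACK,[[-.11+.044*i,0,.03] for i in range(6)])).round(1).tolist())"
```

```text
clock: 23.22
tool_pos: [0.5271, -0.0975, 0.2588]
orientation: [-179.6, -3.4, 10.2]
force: [1.4, -0.6, -2.3]
opening: 0.0784
[ 0.52826858 -0.09830918  0.26128809] [ 10.   5. -15.  -0. -67.  90.]
[[323.7, 237.1], [323.8, 202.3], [323.9, 165.7], [324.1, 127.3], [324.2, 87.0], [324.3, 44.6]]
```

View pics/g6w.png

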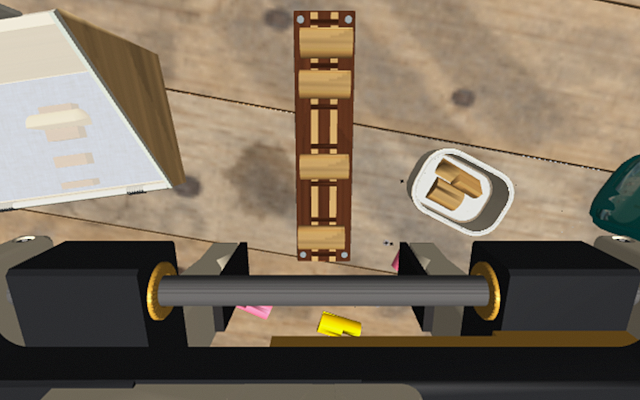

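View pics/g6c.png

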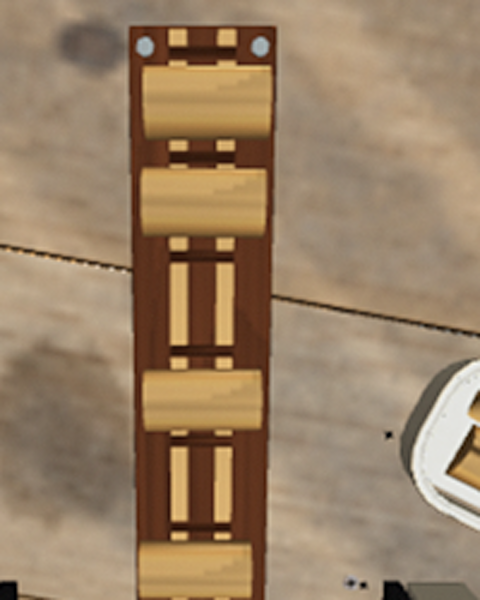

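The spare lies squarely in seat 3, at (325,166) against the seat's (324,166). Next is the rear-slot spare, using the same approach behind the lip.

```bash
python3 -c "
from h import *
bx([(.115,0,.28)])"
```

```text
(0.115, 0, 0.28) [ 176.5 -328.    -9.7] [ 0.02 -2.66 -7.46]
```

```bash
python3 -m inch '[{"ax":0,"ay":-2.7,"az":-1,"dx":25,"dy":-40,"dz":-15,"fingers":78},{"ax":0,"ay":-2.7,"az":-2,"dx":50,"dy":-85,"dz":-15,"fingers":78},{"ax":0,"ay":-2.7,"az":-4,"dx":75,"dy":-135,"dz":-15,"fingers":78},{"ax":0,"ay":-2.7,"az":-6,"dx":105,"dy":-185,"dz":-12,"fingers":78},{"ax":0,"ay":-2.7,"az":-7.5,"dx":130,"dy":-235,"dz":-10,"fingers":78},{"ax":0,"ay":-2.7,"az":-7.5,"dx":155,"dy":-285,"dz":-10,"fingers":78},{"ax":0,"ay":-2.7,"az":-7.5,"dx":177,"dy":-328,"dz":-10,"fingers":78},{"ax":0,"ay":-2.7,"az":-7.5,"dx":177,"dy":-328,"dz":-10,"fingers":78}]'; python3 -c "
from h import *
bx([(.11,0,.165)])"
```

```text
clock: 24.28
tool_pos: [0.6428, 0.26, 0.2759]
orientation: [-179.8, -0.7, 17.9]
force: [-0.3, -0.2, -1.0]
opening: 0.078
(0.11, 0, 0.165) [ -7.4   4.5 110.8] [-0.18 -0.67  0.17]
```

```bash
python3 -m inch '[{"ax":0,"ay":-0.6,"az":0,"dx":-1,"dy":4,"dz":50,"fingers":78},{"ax":0,"ay":-0.6,"az":0,"dx":-2,"dy":4,"dz":90,"fingers":78},{"ax":0,"ay":-0.6,"az":0,"dx":-2,"dy":4,"dz":109,"fingers":78},{"ax":0,"ay":-0.6,"az":0,"dx":-2,"dy":4,"dz":109,"fingers":78}]'; python3 -c "
from h import *
bx([(.09,0,.165),(.063,0,.168),(.032,0,.188),(-.003,0,.203),(-.04,0,.211),(-.06,0,.205)]);s=snapshot('side');save(s,'h2',(150,30,400,240),3)"
```

```text
clock: 24.78
tool_pos: [0.6429, 0.2525, 0.1681]
orientation: [-179.9, -0.1, 17.7]
force: [0.6, 1.3, 0.8]
opening: 0.0779
(0.09, 0, 0.165) [-23.9  -2.9   3. ] [-0.15 -0.06 -0.  ]
(0.063, 0, 0.168) [-50.9  -3.    0. ] [-0.15 -0.06 -0.  ]
(0.032, 0, 0.188) [-81.9  -3.  -20. ] [-0.15 -0.06 -0.  ]
(-0.003, 0, 0.203) [-116.9   -3.   -35.1] [-0.15 -0.06 -0.  ]
(-0.04, 0, 0.211) [-153.9   -3.1  -43.1] [-0.15 -0.06 -0.  ]
(-0.06, 0, 0.205) [-173.9   -3.   -37.1] [-0.15 -0.06 -0.  ]
```

View pics/h2.png

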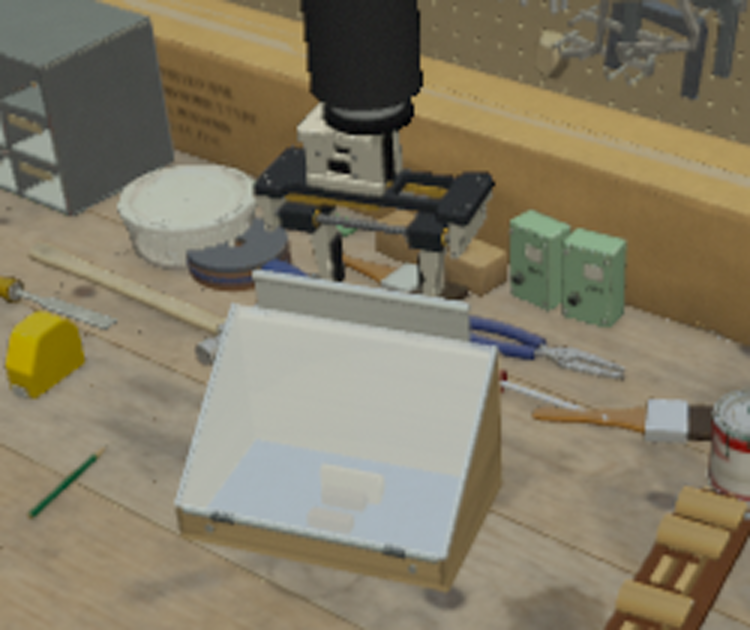

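```bash
python3 -m inch '[{"ax":0,"ay":0,"az":0,"dx":-24,"dy":-3,"dz":3,"fingers":78},{"ax":0,"ay":0,"az":0,"dx":-51,"dy":-3,"dz":0,"fingers":78},{"ax":0,"ay":0,"az":0,"dx":-82,"dy":-3,"dz":-20,"fingers":78},{"ax":0,"ay":0,"az":0,"dx":-117,"dy":-3,"dz":-35,"fingers":78},{"ax":0,"ay":0,"az":0,"dx":-154,"dy":-3,"dz":-43,"fingers":78},{"ax":0,"ay":0,"az":0,"dx":-192,"dy":-3,"dz":-43,"fingers":78},{"ax":0,"ay":0,"az":0,"dx":-214,"dy":-3,"dz":-38,"fingers":78},{"ax":0,"ay":0,"az":0,"dx":-210,"dy":-3,"dz":-18,"fingers":78}]'; python3 -c "
from h import *
bx([(-.055,0,.13),(-.03,0,.10),(.019,-.002,.07)]);s=snapshot('side');save(s,'h3',(150,30,400,240),3)"
```

```text
clock: 25.82
tool_pos: [0.4432, 0.1932, 0.1905]
orientation: [-179.6, -0.7, 17.8]
force: [1.7, 0.4, 0.8]
opening: 0.0782
(-0.055, 0, 0.13) [38.6  1.8 60.9] [-0.4  -0.67  0.11]
(-0.03, 0, 0.1) [63.3  2.  91.2] [-0.4  -0.67  0.11]
(0.019, -0.002, 0.07) [111.9   4.3 121.8] [-0.4  -0.67  0.11]
```

View pics/h3.png

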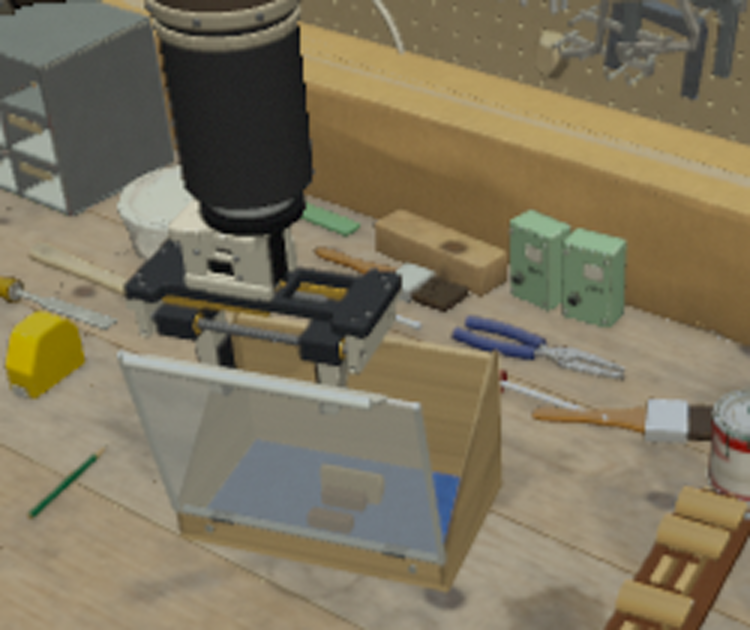

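```bash
python3 -m inch '[{"ax":0,"ay":-0.5,"az":0,"dx":18,"dy":2,"dz":30,"fingers":78},{"ax":0,"ay":-0.5,"az":0,"dx":38,"dy":2,"dz":60,"fingers":78},{"ax":0,"ay":-0.5,"az":0,"dx":55,"dy":2,"dz":88,"fingers":78},{"ax":0,"ay":-0.5,"az":0,"dx":75,"dy":3,"dz":100,"fingers":78},{"ax":0,"ay":-0.5,"az":0,"dx":95,"dy":4,"dz":112,"fingers":78},{"ax":0,"ay":-0.5,"az":0,"dx":112,"dy":4,"dz":118,"fingers":78},{"ax":0,"ay":-0.5,"az":0,"dx":112,"dy":4,"dz":118,"fingers":78}]'; python3 -c "
from h import *
bx([(.019,-.002,.07),(.019,-.002,.0145)]);s=snapshot('side');save(s,'h4',(150,30,400,240),3)
s=snapshot('wrist');save(s,'h4w')
P,_=pose();print(P,proj(s,w(BOX,[[.017-.0085,.028,.036],[.017-.0085,-.028,.036],[.017+.0085,0,.021],[.069,.12,.006],[.069,-.12,.006]])).round(1).tolist(),proj(s,[P[0],P[1],.036]))"
```

```text
clock: 26.75
tool_pos: [0.5525, 0.2237, 0.0695]
orientation: [-179.8, 0.2, 17.7]
force: [2.2, 0.3, 3.0]
opening: 0.078
(0.019, -0.002, 0.07) [ 0.  -0.9 -0.5] [-0.21  0.21  0.01]
(0.019, -0.002, 0.0145) [ 0.2 -0.7 55. ] [-0.21  0.21  0.01]
[0.55120681 0.22325656 0.0696801 ] [[273.0, 251.2], [362.4, 251.4], [318.1, 218.0], [137.7, 148.3], [499.6, 148.9]] [[322.41494558 237.62040312]]
```

View pics/h4.png

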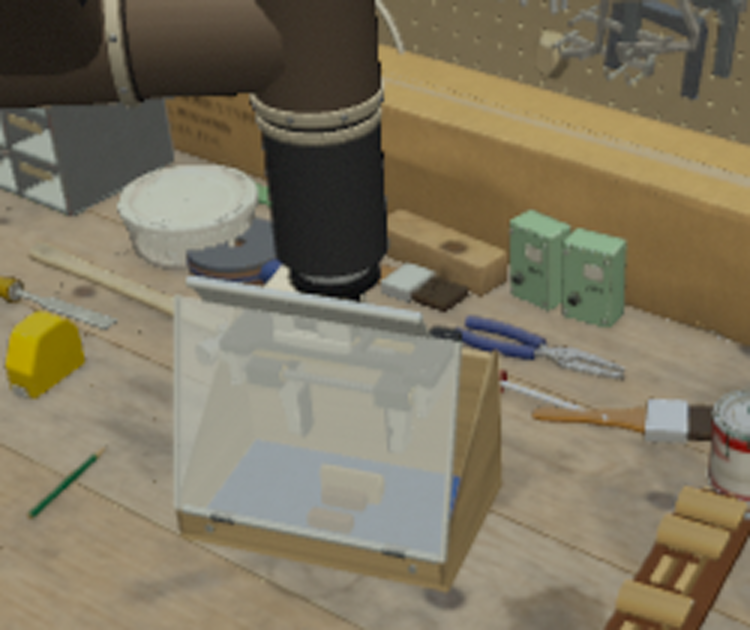

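View pics/h4w.png

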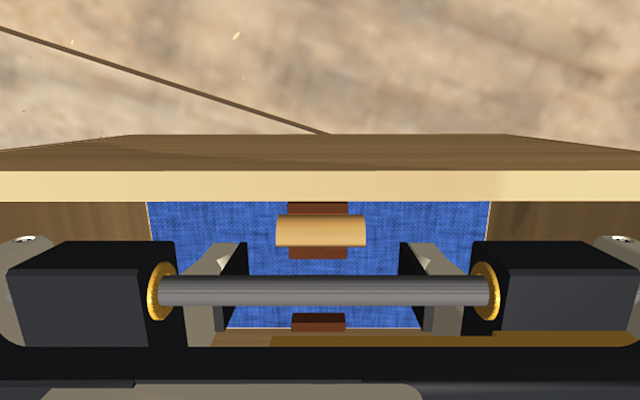

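The flap rests on the wrist and the spare is at (321,231), centred under the fingers. I'll descend and grip.

```bash
python3 -m inch '[{"ax":-0.2,"ay":0.2,"az":0,"dx":0.5,"dy":-0.8,"dz":20,"fingers":78},{"ax":-0.2,"ay":0.2,"az":0,"dx":0.5,"dy":-0.8,"dz":40,"fingers":78},{"ax":-0.2,"ay":0.2,"az":0,"dx":0.5,"dy":-0.8,"dz":54.5,"fingers":78},{"ax":-0.2,"ay":0.2,"az":0,"dx":0.5,"dy":-0.8,"dz":54.5,"fingers":78},{"ax":-0.2,"ay":0.2,"az":0,"dx":0.5,"dy":-0.8,"dz":54.5,"fingers":45},{"ax":-0.2,"ay":0.2,"az":0,"dx":0.5,"dy":-0.8,"dz":54.5,"fingers":45},{"ax":-0.2,"ay":0.2,"az":0,"dx":0.5,"dy":-0.8,"dz":54.5,"fingers":45},{"ax":-0.2,"ay":0.2,"az":0,"dx":0.5,"dy":-0.8,"dz":54.5,"fingers":45}]'; python3 -c "
from h import *
bx([(.019,-.002,.0145)])"
```

```text
clock: 27.85
tool_pos: [0.5507, 0.2241, 0.0148]
orientation: [-180.0, 0.1, 17.7]
force: [1.2, 1.1, 3.7]
opening: 0.0558
(0.019, -0.002, 0.0145) [1.6 0.  0.3] [-0.01  0.06  0.03]
```

```bash
python3 -m inch '[{"ax":0,"ay":0,"az":0,"dx":0,"dy":0,"dz":-20,"fingers":45},{"ax":0,"ay":0,"az":0,"dx":0,"dy":0,"dz":-50,"fingers":45},{"ax":0,"ay":0,"az":0,"dx":0,"dy":0,"dz":-90,"fingers":45},{"ax":0,"ay":0,"az":0,"dx":0,"dy":0,"dz":-130,"fingers":45},{"ax":0,"ay":0,"az":0,"dx":0,"dy":0,"dz":-160,"fingers":45}]'; python3 -c "
from h import *
s=snapshot('side');save(s,'h5',(150,30,400,240),3)"
```

```text
clock: 28.48
tool_pos: [0.5509, 0.2241, 0.1761]
orientation: [-180.0, 0.0, 17.7]
force: [2.5, 0.6, -1.3]
opening: 0.0554
```

View pics/h5.png

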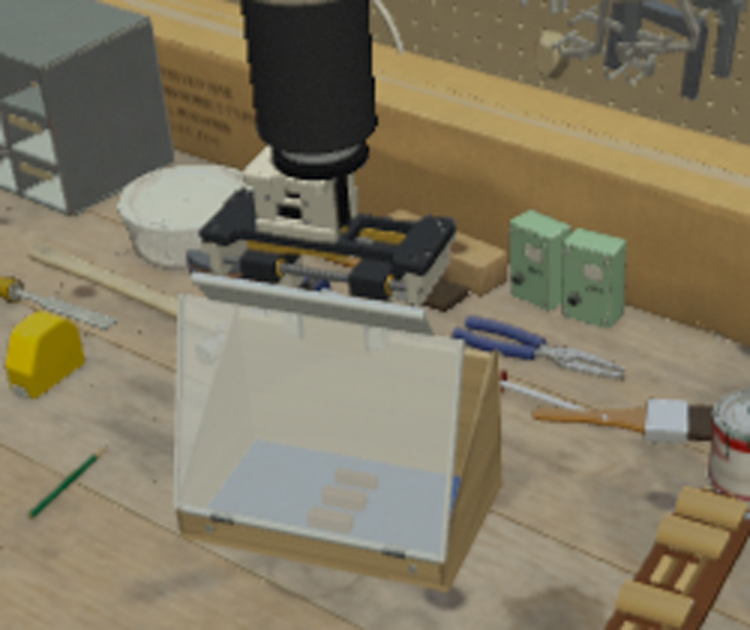

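The box now shows only empty ribs, the middle slot included. I'll continue up until the flap shuts.

```bash
python3 -m inch '[{"ax":0,"ay":0,"az":0,"dx":0,"dy":0,"dz":-40,"fingers":45},{"ax":0,"ay":0,"az":0,"dx":0,"dy":0,"dz":-80,"fingers":45},{"ax":0,"ay":0,"az":0,"dx":0,"dy":0,"dz":-110,"fingers":45},{"ax":0,"ay":0,"az":0,"dx":0,"dy":0,"dz":-125,"fingers":45},{"ax":0,"ay":0,"az":0,"dx":0,"dy":0,"dz":-125,"fingers":45}]'; python3 -c "
from h import *
s=snapshot('side');save(s,'h6',(150,30,400,240),3)
s=snapshot('wrist');save(s,'h6w')
print(to(w(RACK,[[.022+.0146,0,.15]])[0],[180,-40,YR]))"
```

```text
clock: 29.15
tool_pos: [0.5509, 0.2241, 0.2993]
orientation: [-180.0, 0.1, 17.7]
force: [-0.5, 0.7, -1.6]
opening: 0.0558
(array([-33.6, 310.3, 147.8]), array([-2.62, 40.19,  7.31]))
```

View pics/h6.png

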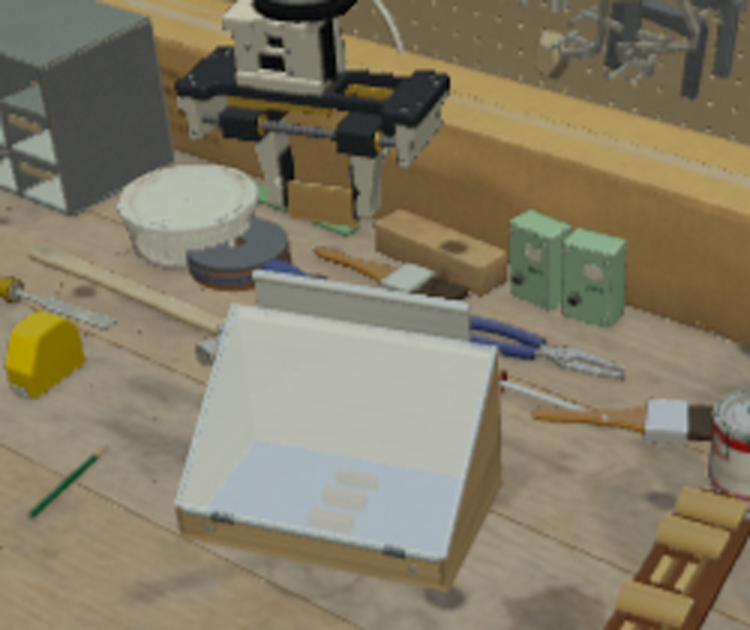

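View pics/h6w.png

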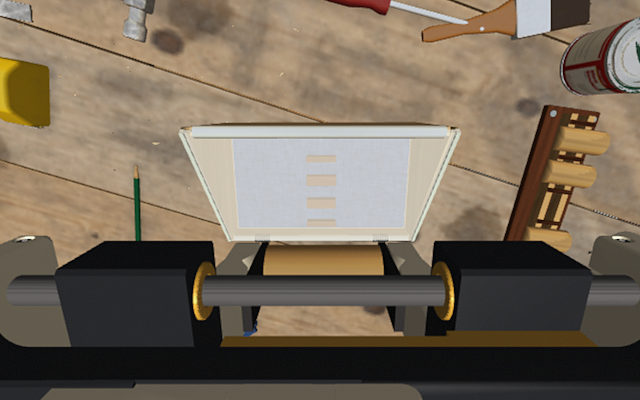

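The flap is shut, the box is empty and the spare is held. I'm heading to seat 4 with a 40° tilt.

```bash
python3 -m inch '[{"ax":0,"ay":0,"az":1,"dx":-5,"dy":50,"dz":0,"fingers":45},{"ax":0,"ay":5,"az":2,"dx":-10,"dy":105,"dz":10,"fingers":45},{"ax":-0.5,"ay":12,"az":3,"dx":-15,"dy":160,"dz":30,"fingers":45},{"ax":-1,"ay":19,"az":4,"dx":-20,"dy":210,"dz":60,"fingers":45},{"ax":-1.5,"ay":26,"az":5,"dx":-25,"dy":260,"dz":90,"fingers":45},{"ax":-2,"ay":33,"az":6,"dx":-30,"dy":310,"dz":120,"fingers":45},{"ax":-2.6,"ay":40,"az":7.3,"dx":-34,"dy":310,"dz":148,"fingers":45},{"ax":-2.6,"ay":40,"az":7.3,"dx":-34,"dy":310,"dz":148,"fingers":45}]'; python3 -m inch '[{"ax":0,"ay":0,"az":0,"dx":0,"dy":0,"dz":0,"fingers":45},{"ax":0,"ay":0,"az":0,"dx":0,"dy":0,"dz":0,"fingers":45}]';python3 -c "
from h import *
print(get_obs()['joint_pos'].round(1))
for z in(.1,.06,.0445):print(to(w(RACK,[[.022+.0146,0,z]])[0],[180,-40,YR]))"
```

```text
clock: 30.25
tool_pos: [0.6058, -0.0851, 0.144]
orientation: [-179.7, -39.2, 9.8]
force: [0.4, 0.8, 1.4]
opening: 0.0557
clock: 30.5
tool_pos: [0.6146, -0.0818, 0.1529]
orientation: [-179.8, -40.1, 10.2]
force: [1.2, 0.2, -0.4]
opening: 0.0562
[ 10.4   4.7 -45.   -1.2  -0.2  91. ]
(array([-36. ,   0.1,  38.8]), array([-0.22, -0.09,  0.07]))
(array([-61.8,   0.1,  69.4]), array([-0.22, -0.09,  0.07]))
(array([-71.8,   0.2,  81.2]), array([-0.22, -0.09,  0.07]))
```

```bash
python3 -m inch '[{"ax":0,"ay":0,"az":0,"dx":-18,"dy":0,"dz":20,"fingers":45},{"ax":0,"ay":0,"az":0,"dx":-36,"dy":0,"dz":39,"fingers":45},{"ax":0,"ay":0,"az":0,"dx":-36,"dy":0,"dz":39,"fingers":45},{"ax":0,"ay":0,"az":0,"dx":-50,"dy":0,"dz":55,"fingers":45},{"ax":0,"ay":0,"az":0,"dx":-62,"dy":0,"dz":69,"fingers":45},{"ax":0,"ay":0,"az":0,"dx":-62,"dy":0,"dz":69,"fingers":45},{"ax":0,"ay":0,"az":0,"dx":-62,"dy":0,"dz":69,"fingers":45}]';python3 -c "
from h import *
print(get_obs()['joint_pos'].round(1))
for z in(.06,.0445):print(to(w(RACK,[[.022+.0146,0,z]])[0],[180,-40,YR]))
s=snapshot('wrist');save(s,'i1w')"
```

```text
clock: 31.38
tool_pos: [0.6104, -0.0832, 0.0596]
orientation: [-179.9, -40.0, 10.1]
force: [0.0, 0.4, 0.2]
opening: 0.0558
[ -1.1  14.4 -30.3 -51.4  -9.4 149.7]
(array([ 1.6, -0.7,  0.9]), array([-0.17, -0.01,  0.03]))
(array([-8.3, -0.6, 12.8]), array([-0.17, -0.01,  0.03]))
```

View pics/i1w.png

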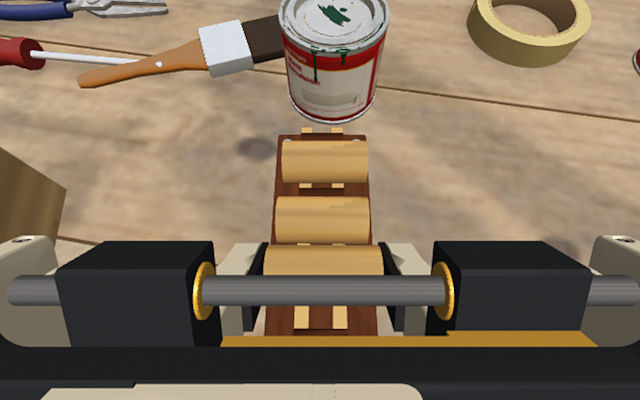

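```bash
python3 -m inch '[{"ax":0,"ay":0,"az":0,"dx":-4,"dy":-0.6,"dz":6,"fingers":45},{"ax":0,"ay":0,"az":0,"dx":-8,"dy":-0.6,"dz":12.5,"fingers":45},{"ax":0,"ay":0,"az":0,"dx":-8,"dy":-0.6,"dz":12.5,"fingers":45}]'; python3 -m inch '[{"ax":0,"ay":0,"az":0,"dx":-1,"dy":0,"dz":1.5,"fingers":45},{"ax":0,"ay":0,"az":0,"dx":-1,"dy":0,"dz":1.5,"fingers":45}]';python3 -c "
from h import *
print(to(w(RACK,[[.022+.0146,0,.0415]])[0],[180,-40,YR]))"
```

```text
clock: 31.8
tool_pos: [0.6114, -0.082, 0.0443]
orientation: [-179.8, -40.0, 10.1]
force: [0.0, -0.1, -0.2]
opening: 0.0561
clock: 32.05
tool_pos: [0.6115, -0.0819, 0.0424]
orientation: [-179.8, -40.0, 10.1]
force: [-0.4, -0.3, -1.0]
opening: 0.0556
(array([-0.2,  0.4,  1. ]), array([-0.19,  0.04,  0.02]))
```

```bash
python3 -m inch '[{"ax":0,"ay":0,"az":0,"dx":-0.7,"dy":0,"dz":0.8,"fingers":45},{"ax":0,"ay":0,"az":0,"dx":-0.7,"dy":0,"dz":0.8,"fingers":45}]'
```

```text
clock: 32.3
tool_pos: [0.6117, -0.082, 0.0416]
orientation: [-179.8, -40.0, 10.1]
force: [-3.2, 0.4, 5.5]
opening: 0.0559
```

Light contact, 5.5 N. I'll open.

```bash
python3 -m inch '[{"ax":0,"ay":0,"az":0,"dx":0.3,"dy":0,"dz":-0.3,"fingers":66},{"ax":0,"ay":0,"az":0,"dx":0.3,"dy":0,"dz":-0.3,"fingers":74},{"ax":0,"ay":0,"az":0,"dx":0.3,"dy":0,"dz":-0.3,"fingers":74},{"ax":0,"ay":0,"az":0,"dx":0.3,"dy":0,"dz":-0.3,"fingers":74},{"ax":0,"ay":0,"az":0,"dx":0.3,"dy":0,"dz":-0.3,"fingers":78}]';python3 -m inch '[{"ax":0,"ay":0,"az":0,"dx":10,"dy":0,"dz":-30,"fingers":78},{"ax":0,"ay":0,"az":0,"dx":35,"dy":0,"dz":-65,"fingers":78},{"ax":0,"ay":-10,"az":0,"dx":65,"dy":0,"dz":-100,"fingers":78},{"ax":0,"ay":-20,"az":0,"dx":90,"dy":0,"dz":-140,"fingers":78},{"ax":0,"ay":-30,"az":0,"dx":100,"dy":0,"dz":-180,"fingers":78},{"ax":0,"ay":-40,"az":0,"dx":100,"dy":0,"dz":-210,"fingers":78},{"ax":0,"ay":-40,"az":0,"dx":100,"dy":0,"dz":-210,"fingers":78},{"ax":0,"ay":-40,"az":0,"dx":100,"dy":0,"dz":-210,"fingers":78}]';python3 -c "
from h import *
s=snapshot('wrist');save(s,'i2w');save(s,'i2c',(240,0,440,250),2.4);P=pose();print(P[0])
print(proj(s,w(RACK,[[-.11+.044*i,0,.03] for i in range(6)])).round(1).tolist())
s=snapshot('side');save(s,'i2s',(320,170,470,290),5);save(s,'i2f')"
```

```text
clock: 32.92
tool_pos: [0.6114, -0.082, 0.0413]
orientation: [-179.8, -39.9, 10.1]
force: [0.2, 0.6, 0.4]
opening: 0.0773
clock: 33.92
tool_pos: [0.5559, -0.0927, 0.2703]
orientation: [-179.9, -0.0, 10.2]
force: [0.5, 0.1, -0.7]
opening: 0.0776
[ 0.55613652 -0.0925174   0.26838911]
[[322.4, 244.3], [322.5, 211.7], [322.6, 177.2], [322.7, 140.6], [322.9, 101.7], [323.0, 60.3]]
```

View pics/i2w.png

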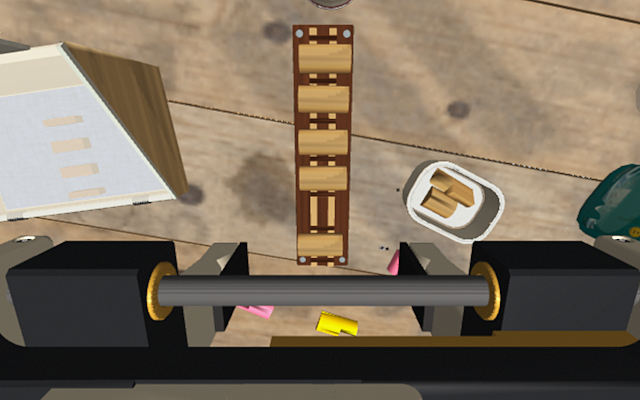

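View pics/i2c.png

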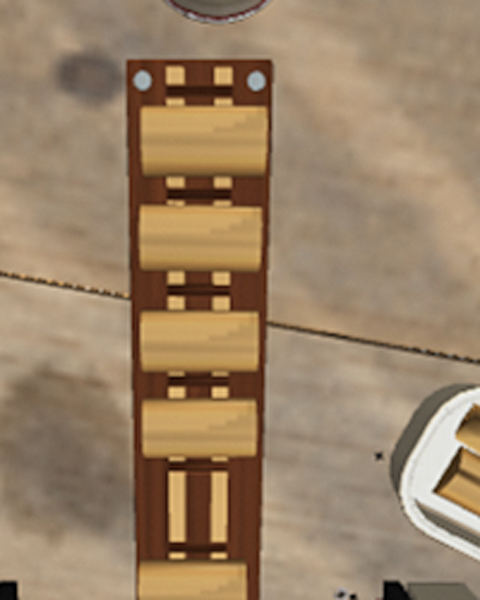

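View pics/i2s.png

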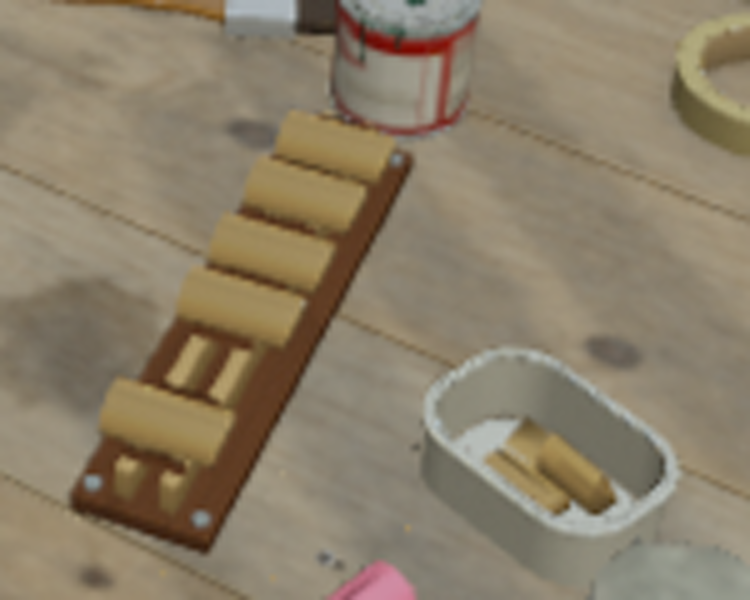

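All five round backs are up. The two new pulls sit a few millimetres toward the near cleats, so I'll take a closer look to be sure neither rides on one.

```bash
python3 -c "
from h import *
print(to(w(RACK,[[-.035,0,.14]])[0],[180,0,YR]))"; python3 -m inch '[{"ax":0,"ay":0,"az":0,"dx":-10,"dy":0,"dz":50,"fingers":78},{"ax":0,"ay":0,"az":0,"dx":-14,"dy":0,"dz":100,"fingers":78},{"ax":0,"ay":0,"az":0,"dx":-14,"dy":0,"dz":128,"fingers":78},{"ax":0,"ay":0,"az":0,"dx":-14,"dy":0,"dz":128,"fingers":78}]';python3 -c "
from h import *
s=snapshot('wrist');save(s,'j1c',(250,20,400,245),2.6)
P=pose();print(P[0])
for i in range(2,5):
  x=-.11+.044*i
  print(i+1,(np.array(proj(s,w(RACK,[[x-.015,0,.03],[x+.0148,0,.0325],[x-.022,0,.035],[x+.022,0,.035]]))-[250,20])*2.6).round(0).tolist())"
```

```text
(array([-1.410e+01,  1.000e-01,  1.267e+02]), array([-0.14,  0.12,  0.14]))
clock: 34.52
tool_pos: [0.5381, -0.0954, 0.1363]
orientation: [-179.8, 0.3, 10.2]
force: [-0.2, -0.5, 0.4]
opening: 0.0776
[ 0.53961648 -0.09532772  0.13819519]
3 [[190.0, 476.0], [190.0, 384.0], [189.0, 501.0], [190.0, 362.0]]
4 [[190.0, 337.0], [190.0, 235.0], [190.0, 362.0], [190.0, 208.0]]
5 [[190.0, 184.0], [190.0, 70.0], [190.0, 208.0], [191.0, 39.0]]
```

View pics/j1c.png

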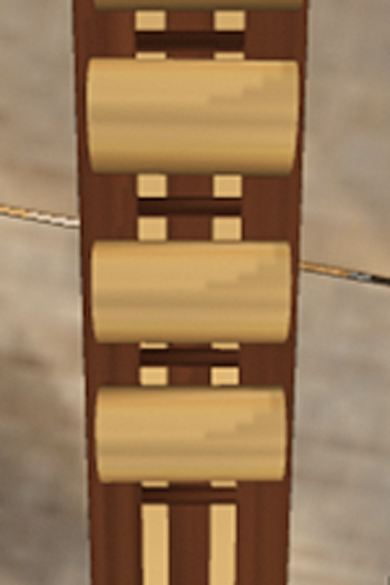

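Bare rail shows on both sides of each new pull, and their near edges lie within about 2 mm of the centred prediction, so both lie flat between the cleats. I'll retreat and make a final check.

```bash
python3 -m inch '[{"ax":0,"ay":0,"az":0,"dx":0,"dy":0,"dz":-60,"fingers":78},{"ax":0,"ay":0,"az":0,"dx":0,"dy":0,"dz":-120,"fingers":78},{"ax":0,"ay":0,"az":0,"dx":-30,"dy":0,"dz":-170,"fingers":78},{"ax":0,"ay":0,"az":0,"dx":-30,"dy":0,"dz":-170,"fingers":78},{"ax":0,"ay":0,"az":0,"dx":-30,"dy":0,"dz":-170,"fingers":78}]';python3 -c "
from h import *
s=snapshot('scene');save(s,'k1');print(landmark_of('flap_lip','scene')[:1],tub('scene'))
s=snapshot('wrist');save(s,'k1w')"
```

```text
clock: 35.2
tool_pos: [0.5111, -0.1008, 0.3103]
orientation: [-179.8, -0.1, 10.2]
force: [-0.1, -0.6, -0.2]
opening: 0.0777
[{'position': [231.8, 210.6], 'score': 0.57}] [(0.6, ((586.9910278320312, 279.15545654296875), (342.55615234375, 279.2684326171875), 25.266756057739258), (190, 120, 104, 100))]
```

View pics/k1.png

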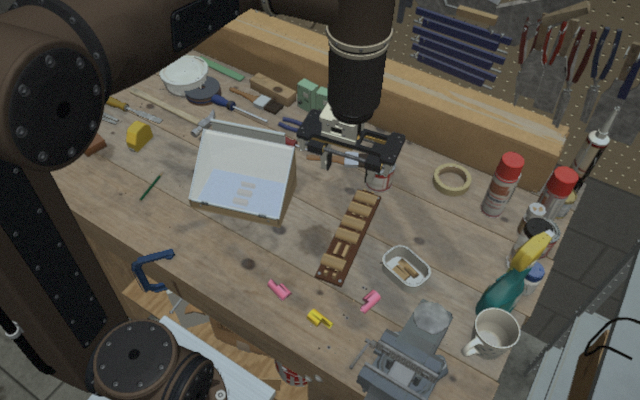

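View pics/k1w.png

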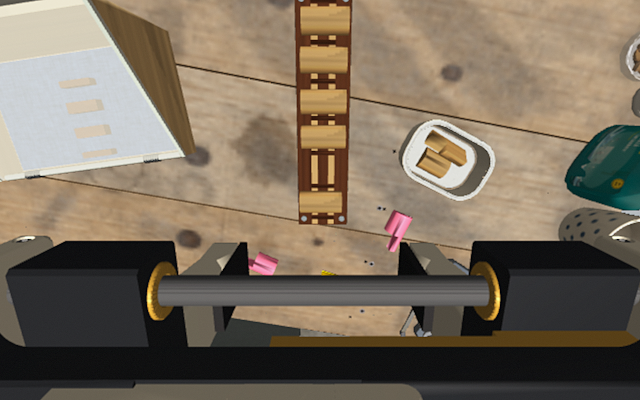

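The networks misreported the lip and the tub this time. I'll compare the lip region pixel by pixel with the first picture instead.

```bash
python3 -c "
import cv2,numpy as np
a=cv2.imread('pics/a_scene.png')[115:180,190:300].astype(int);b=cv2.imread('pics/k1.png')[115:180,190:300].astype(int)
d=abs(a-b).max(2);print(d.mean(),(d>40).mean())
cv2.imwrite('pics/k2.png',cv2.resize(np.hstack([a,b]).astype(np.uint8),None,fx=3.4,fy=3.4))"
```

```text
9.501678321678321 0.0026573426573426573
```

View pics/k2.png

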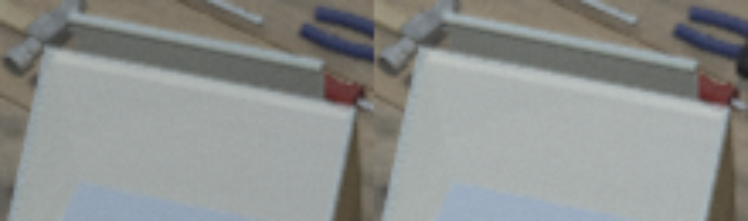

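The flap and lip look identical to the start, so the flap is shut. I'll hand in.

```bash
python3 -c "
from plant import *
print(close_job())"
```

```text
the job is handed in; nothing more can be done
None
```

I finished the job and handed it in at about 35 s of the 210 s allowed. No verdict is reported.

**What I did**
- **Faulty pulls:** I moved the short pull (seat 3) and the split pull (seat 2) from the rack to the scrap tub. There was no third faulty one.
- **Spares:** The box held two, in the front and rear slots. I pulled the flap open by its lip and held it with the hand while lifting each one out by its ends. I then set them in seats 3 and 4 with the hand tilted 40°, so they tipped onto their flat sides. I had planned 50°, but joint 6 reached its limit.

**Last checks**
- **Rack:** Five sound pulls lie round side up in seats 1, 3, 4, 5 and 6, and seat 2 is empty. The two new ones are within about 2 mm of their seat centres.
- **Tub:** Both faulty pulls are in the tub, which stands upright.
- **Flap and box:** The flap matches the first picture almost pixel for pixel, so it is shut. The box is empty.
- **Arm and look-alikes:** The arm is clear of everything. The highest contact force I read was about 15 N. I left the pink and yellow look-alikes alone.

**A check that failed:** At the end the networks misplaced the flap lip and the tub. I relied on the pictures for those two.

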